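# Return the setting shims to the gauge rack

## Robot

A 6-joint arm with a two-finger parallel gripper is mounted at the origin on a cart in front of the work surface, level with it; the furniture and walls round the work are solid. World frame = base frame: x ahead of the robot, y to its left, z up, the work surface at z = 0. Lengths are in m, angles in rad, forces in N, time in s.
With the tool pointing down it reaches from about 0.35 to 0.875 m from the base axis. Payload 15.5 kg.
Tool frame: the origin (TCP) lies on the mounting face of the last link; the fingertips stand 173 mm ahead of it and the grasp point (between the pads) lies 155 mm ahead of it (ctrl.tcp_to_grasp is the distance from the TCP to the grasp point, in m); x points along the fingers, y is the direction in which the jaws open and shut, and the axes are right-handed (so a half turn about x gives the same grasp; the last joint's range is limited). The gripper opens to 85 mm and grips with 20 to 120 N. Pads are 22 mm wide; open, the fingers measure 114 mm over their backs; the gripper's body (76 mm by 85 mm) begins 54 mm behind the grasp point. The pads swing forward as they close: fully open they stand 13 mm farther back than shut.
Start: joints at [1.067, 0.494, 1.345, -0, 1.302, -0.096], TCP at [0.248, 0.574, 0.405] pointing down, gripper open.
Joint ranges: [-2.91, 2.91], [-0.82, 2.16], [0.22, 2.67], [-1.22, 4.37], [0.12, 2.79], [-3.08, 3.08]. Speed limits (rad/s): [1.89, 1.89, 2.57, 3.01, 3.01, 3.01].

## Interface

Orientations are given as a unit quaternion [x, y, z, w].
In Python, from cell import ctrl, eyes gives the robot as it stands.
- The arm moves only by the tool send_rows, never from a script. Its argument "steps" is a list of rows, each an object of numbers: "jaw": the closure, from 0 (fully open) to 1 (shut); "tx", "ty", "tz": the shift along the tool's x, y, z in cm; "rx", "ry", "rz": the turn, a rotation vector about the tool's x, y, z in degrees. A call has 1 to 12 rows; each row is the pose to reach, as a shift and turn from the pose commanded when the call began, along the tool's axes at that moment; what a row does not reach only later rows make up. A row lasts 1/12 s, in which the tool goes at most 41.7 mm and 7.16 degrees, less where a joint would pass 70% of its speed; a pose out of reach is approached as far as the arm can. A call with a gripper value outside its range is refused whole. The fingers move at their own pace and stop on an object; the grip force is fixed at half the most. Time passes only in rows, so rows that repeat a pose let the fingers close. It gives the time, the measured TCP pose, the force and the opening at its end, in the units of the state.
- ctrl.sense(): the state, without advancing time (a new reading comes with each control period).
- eyes.grab_frame(name): name is "side" or "top" or "wrist"; returns a dict with "image" (384x512x3 uint8, red, green, blue), "fx", "fy", "cx", "cy" (pixels), "R" (3x3) and "t" (3): a world point X has camera coordinates R X + t; the wrist camera has in their place "hand_eye" (4x4, takes a point from camera to tool coordinates, whose origin is the TCP and whose axes are the tool frame's). Camera axes: x right, y down, z forward; pixel columns grow to the right and rows downward; lengths in m; the calibration is good to about 2 mm. The wrist camera is an equidistant fisheye: a pixel r from the principal point sees the ray r / f radians off the axis. A picture is of the moment at which its call begins: read the wrist's pose just before it. There is no depth.
- ctrl.close_job(): hands the job in, once; it reports no verdict.
Trained networks look in the newest picture that a camera, given by its name, has taken for a name from the list of things; names that differ only in an ending like _2 or _b are one class to them, and where a whole thing is asked for, a point or a joint stands for the part that bears it (a point fixed in the world has none). Each returns a list of dicts, best first, with "confidence" (0 to 1); they miss things now and then, are a little off and sometimes report something else, mostly with a low value. They report only what shows in the picture. A call takes as long as a camera call. They do not tell look-alikes from the thing itself.
- eyes.look_for(camera, label): "box" ([centre column, centre row, width, height] in pixels, round what is visible of it).
- eyes.trace(camera, label): "region" (384x512 bool, what is visible of it) and "box" ([centre column, centre row, width, height] in pixels, round what is visible of it).
The state is a dict: "time": time; "joint_pos": joint angles; "joint_velocities": joint speeds; "effort": joint torques, N m; "tcp_pos": TCP position; "tool_rot": TCP orientation; "contact_force": force on the tool from outside, world axes, zero at the start; "torque": the same for the moment, N m; "opening": finger opening in m.
Only numpy, scipy, OpenCV 4.12 (cv2) and the standard library are available. Lean on these libraries where they do the work, as an engineer would, in place of code of your own. Each camera call takes 0.05 s, during which the arm holds its last target.

## Task

Put the two aluminium shims back into the gauge rack, each upright and centred in the narrowest slot that takes it, and press it fully home on the slot floor, past the spring in the slot. The slot blocks are clamped a little off their marked places, so feel for each slot and do not force it: the rack's sprung deck must never be pushed down by more than 5 mm. Leave the other things on the bench alone.

Things in the scene. Friction and masses are not known exactly. Their poses are not given: they have to be found in the camera images.
- rack: Gauge rack: dark base plate 86 (x) x 246 (y) x 6 mm fixed to the bench; above it on spring feet an aluminium deck 76 x 236 mm, its top 26 mm above the bench, with three grey slot blocks in a row. Origin: centre of the base's underside, z up; +y runs along the row towards the widest slot, x along the slots. Blocks are 56 mm long in x, tops 64 mm above the bench.
- deck (a joint): How far the rack's deck with its blocks and home points is pushed down on its springs, in m: 0 at rest, 0.009 at the stop. It moves straight down; starts to give at about 3 N and sinks 1 mm for every further 7 N (5 mm at about 38 N); springs back when let go.
- slot_wide_home (a point): Nominal floor centre (rack axes) of the widest slot, 19.5 mm wide, at rack y = +75 mm; stays empty. All slots: cut from above, open at both x ends, 32 mm deep (floor 32 mm, block top 64 mm above the bench), side walls 16 mm thick, mouth edges rounded 2 mm. Each block is clamped up to 10 mm either side of its point along rack y, each differently and not measured: find it by feel or sight.
- slot_mid_home (a point): Nominal floor centre (rack axes) of the middle slot, 15.5 mm wide, at rack y = 0; place of the thick shim. In the +y wall of every slot a steel spring bulge stands 2 mm into the slot, centred 17.5 mm below the block top: a shim merely dropped in stops on it, and roughly 5 to 15 N of downward push slides it past to the floor.
- slot_narrow_home (a point): Nominal floor centre (rack axes) of the narrow slot, 11.5 mm wide, at rack y = -75 mm; place of the thin shim. Otherwise as the middle slot, but with its own offset of up to 10 mm along rack y.
- shim_thick: Aluminium plate standing on edge on the bench: 64 mm long (its x), 14 mm thick (its y), 75 mm high (its z), about 0.18 kg, edges rounded 1.5 mm, two dark holes near the top. Origin at the centre of its underside. Goes into the 15.5 mm slot, its x along the slot, either way round; 43 mm stand out above the block when home.
- shim_thin: The same plate but 10 mm thick (its y), about 0.13 kg. Goes into the 11.5 mm slot.
- tape_electrical: Bystander: black roll of tape lying flat, 53 mm across, 19 mm high; origin at the centre of its underside.
- stapler: Bystander: dark desk stapler, 38 x 140 x 53 mm; origin at the centre of its underside.
- pliers: Bystander: small pliers with green grips lying flat, 56 x 125 x 14 mm; origin at the centre of its underside.
Not all that is in view belongs to the job. Leave any orange or pink look-alike of the shim_thick alone. Leave any yellow look-alike of the shim_thin alone.

How it is judged:
By the outcome, as a careful person would: the job done as asked, in the order asked, and still so for the second after the job is handed in, with the robot touching nothing.
It also fails if it takes over 72 s, if anything falls off the work surface, if the arm or the gripper's body presses on something with over 40 N, if the wrist force passes 120 N, or if a joint passes its speed limit or range.

## Working session

There is one attempt and no reset: what is moved stays moved. The work goes in short steps, Python scripts to look and compute and a tool call to move; the robot and the scene stay as the last step left them, time stands still between calls to the robot, and variables do not carry over. Pictures are saved under pics/ and viewed, and the job is handed in when it is done.

Besides the shell and the picture viewer there is one more tool, called after "Emit:" as name([rows], argument=value, ...), one row to a line, values as JSON. send_rows: Moves the arm, as the interface text tells. Its arguments: {"type":"object","properties":{"steps":{"type":"array"}},"required":["steps"]}

```bash
ls; mkdir -p pics
python3 - <<'E'
from cell import ctrl, eyes
import cv2, numpy as np
s=ctrl.sense()
for k,v in s.items(): print(k,np.round(v,4))
for c in ("side","top","wrist"):
    f=eyes.grab_frame(c)
    cv2.imwrite(f"pics/{c}0.png",cv2.cvtColor(f["image"],cv2.COLOR_RGB2BGR))
    print(c,{k:np.round(v,4).tolist() for k,v in f.items() if k!="image"})
    for l in ("shim_thick","shim_thin","rack","slot_mid_home","tape_electrical","stapler","pliers"):
        for d in eyes.look_for(c,l)[:4]: print(c,l,np.round(d["box"],1),round(d["confidence"],2))
E
```

```text
pics
time 0.0
joint_pos [ 1.0675  0.4942  1.3461 -0.      1.3025 -0.0955]
joint_velocities [ 0.0011  0.0009  0.0001  0.0017 -0.0017  0.0005]
effort [-3.00000e-03 -8.82167e+01 -3.83863e+01 -3.00000e-04  1.03000e-02
 -1.00000e-04]
tcp_pos [0.2478 0.5736 0.4041]
tool_rot [ 0.1428  0.6926 -0.1436  0.6923]
contact_force [-0.1357  0.2123 -1.2846]
torque [ 0.0259  0.0363 -0.0261]
opening 0.0855
side {'fx': 358.5283, 'fy': 358.5283, 'cx': 261.068, 'cy': 199.3611, 'R': [[0.9443, -0.329, 0.0041], [-0.1885, -0.5512, -0.8128], [0.2696, 0.7668, -0.5825]], 't': [-0.4672, 0.1641, 0.991]}
side shim_thick [230.5 236.   20.4  30.8] 0.57
side shim_thick [207.8 187.2  14.8  23.4] 0.56
side shim_thick [242.1 181.6  16.9  23.7] 0.54
side shim_thin [234.7 165.3  14.   16.4] 0.74
side shim_thin [182.  145.6  18.4  17.8] 0.53
side rack [290.9 249.1  55.4  72.6] 0.59
side slot_mid_home [292.9 244.8  51.3  71.4] 0.83
side tape_electrical [221.9 217.4  15.6  10.9] 0.53
side stapler [273.7 330.3  69.8  34. ] 0.89
side pliers [301.  190.7  19.6  19.6] 0.52
top {'fx': 449.4725, 'fy': 449.4725, 'cx': 256.4275, 'cy': 195.8347, 'R': [[-0.0114, -0.9998, -0.0148], [-0.9919, 0.0132, -0.1264], [0.1266, 0.0132, -0.9919]], 't': [0.0767, 0.5183, 1.6824]}
top shim_thick [222.5 237.4  16.4  10.7] 0.52
top shim_thick [312.9 192.1  67.1  24.4] 0.29
top shim_thin [134.4 246.8  14.4  16.1] 0.55
top shim_thin [194.  202.1   9.8  15.1] 0.54
top rack [312.5 196.2  63.8  30. ] 0.77
top tape_electrical [240.7 156.   31.7  25.2] 0.7
top stapler [376.3 228.4  21.8  34.5] 0.81
wrist {'fx': 297.3186, 'fy': 297.3186, 'cx': 253.1822, 'cy': 191.7194, 'hand_eye': [[0.0003, -0.2981, 0.9545, 0.0297], [1.0, -0.0001, -0.0003, 0.0005], [0.0002, 0.9545, 0.2981, -0.0745], [0.0, 0.0, 0.0, 1.0]]}
wrist shim_thick [ 15.8 341.5  30.4  36.8] 0.81
wrist shim_thick [117.8 362.9  37.4  42.2] 0.8
wrist shim_thin [245.8 244.4  20.3  71.1] 0.7
```

Run:
```python
import cv2
a=cv2.imread("pics/side0.png");b=cv2.imread("pics/top0.png")
cv2.imwrite("pics/side0c.png",cv2.resize(a[110:370,140:370],None,fx=3,fy=3,interpolation=cv2.INTER_CUBIC)[:, :690][:780])
cv2.imwrite("pics/side0c.png",cv2.resize(a[115:295,150:360],None,fx=3.3,fy=3.3,interpolation=cv2.INTER_CUBIC))
cv2.imwrite("pics/top0c.png",cv2.resize(b[120:280,110:410],None,fx=2.66,fy=2.66,interpolation=cv2.INTER_CUBIC))
```

```text
(no output)
```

View pics/side0.png

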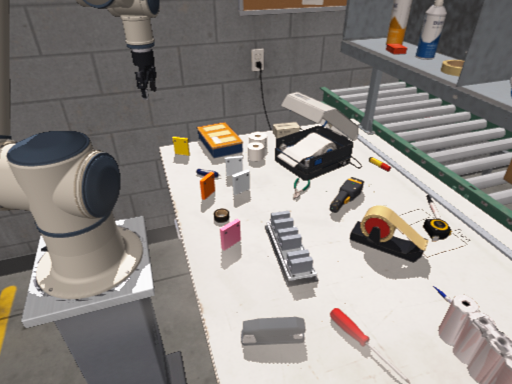

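View pics/side0c.png

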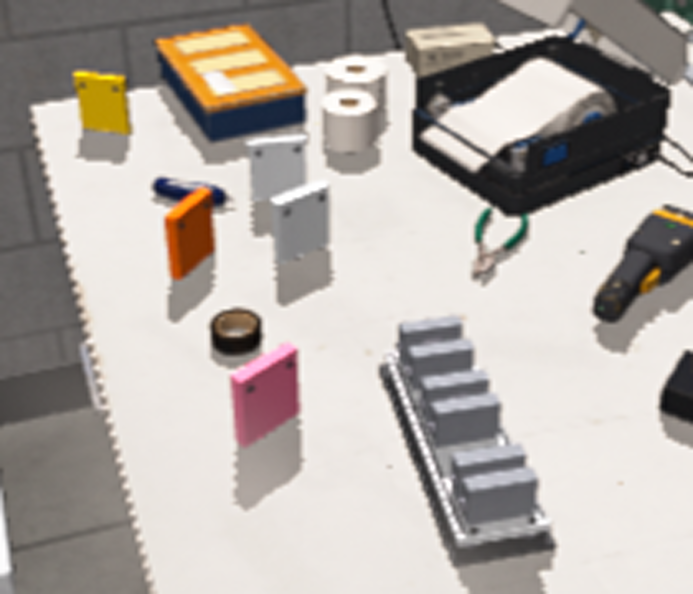

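View pics/top0c.png

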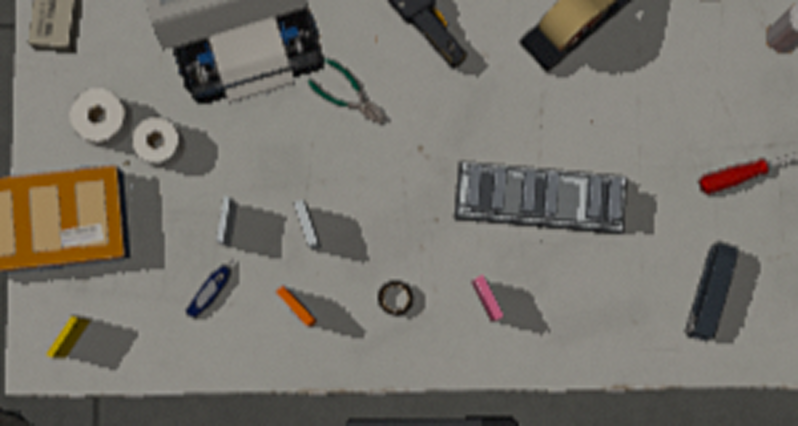

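View pics/wrist0.png

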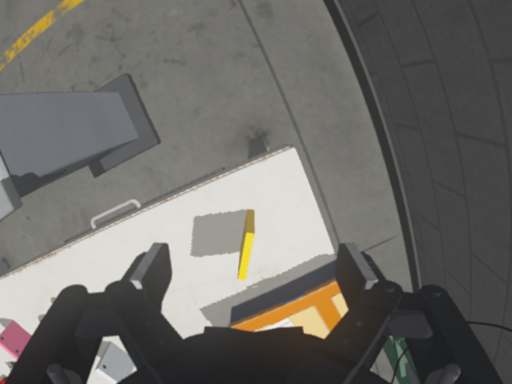

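```bash
cat > h.py <<'E'
import numpy as np, cv2
from scipy.spatial.transform import Rotation as Rn
def proj(f,X):
    X=np.atleast_2d(X)
    c=X@np.array(f["R"]).T+np.array(f["t"])
    return np.c_[f["fx"]*c[:,0]/c[:,2]+f["cx"],f["fy"]*c[:,1]/c[:,2]+f["cy"]]
def unproj(f,uv,z):
    uv=np.atleast_2d(uv).astype(float);R=np.array(f["R"]);t=np.array(f["t"])
    d=np.c_[(uv[:,0]-f["cx"])/f["fx"],(uv[:,1]-f["cy"])/f["fy"],np.ones(len(uv))]@R
    o=-R.T@t
    return o+d*((z-o[2])/d[:,2])[:,None]
def wproj(f,s,X):
    T=np.array(f["hand_eye"]);R=Rn.from_quat(s["tool_rot"]).as_matrix()
    X=np.atleast_2d(X); p=(X-np.array(s["tcp_pos"]))@R
    c=(p-T[:3,3])@T[:3,:3]
    th=np.arctan2(np.hypot(c[:,0],c[:,1]),c[:,2]); ph=np.arctan2(c[:,1],c[:,0])
    return np.c_[f["cx"]+f["fx"]*th*np.cos(ph),f["cy"]+f["fy"]*th*np.sin(ph)]
def wunproj(f,s,uv,z):
    T=np.array(f["hand_eye"]);R=Rn.from_quat(s["tool_rot"]).as_matrix()
    uv=np.atleast_2d(uv).astype(float); q=(uv-[f["cx"],f["cy"]])/[f["fx"],f["fy"]]
    r=np.hypot(*q.T); ph=np.arctan2(q[:,1],q[:,0])
    d=np.c_[np.sin(r)*np.cos(ph),np.sin(r)*np.sin(ph),np.cos(r)]@T[:3,:3].T@R.T
    o=np.array(s["tcp_pos"])+R@T[:3,3]
    return o+d*((z-o[2])/d[:,2])[:,None]
def save(img,name,x0,x1,y0,y1,k):
    cv2.imwrite(name,cv2.resize(cv2.cvtColor(img,cv2.COLOR_RGB2BGR)[y0:y1,x0:x1],None,fx=k,fy=k,interpolation=cv2.INTER_NEAREST))
def tool_delta(s,pos,quat):
    """shift cm and rotvec deg in current tool axes"""
    R=Rn.from_quat(s["tool_rot"])
    return np.round(R.inv().apply(np.array(pos)-s["tcp_pos"])*100,2), np.round((R.inv()*Rn.from_quat(quat)).as_rotvec()*180/np.pi,2)
def down(yaw):
    """tool x down, tool y (jaw) along world direction yaw"""
    x=np.array([0,0,-1.]);y=np.array([np.cos(yaw),np.sin(yaw),0]);z=np.cross(x,y)
    return Rn.from_matrix(np.c_[x,y,z]).as_quat()
E
python3 - <<'E'
from cell import ctrl, eyes
from h import *
f=eyes.grab_frame("top")
save(f["image"],"pics/t1.png",180,240,185,225,13)
save(f["image"],"pics/t2.png",275,355,170,215,10)
g=eyes.grab_frame("side")
save(g["image"],"pics/s1.png",220,255,150,200,12)
for n,uv in dict(a=(195,203),b=(225,204),pink=(293,232),orange=(221,235),yellow=(136,247)).items(): print(n,unproj(f,uv,.075).round(3))
print(unproj(f,[(281.,180),(346,186),(281,201),(345,208)],.026).round(3))
E
```

```text
a [[0.49  0.299 0.075]]
b [[0.485 0.187 0.075]]
pink [[ 0.378 -0.063  0.075]]
orange [[0.37  0.202 0.075]]
yellow [[0.33  0.516 0.075]]
[[ 0.58  -0.025  0.026]
 [ 0.554 -0.273  0.026]
 [ 0.499 -0.023  0.026]
 [ 0.469 -0.267  0.026]]
```

View pics/t1.png

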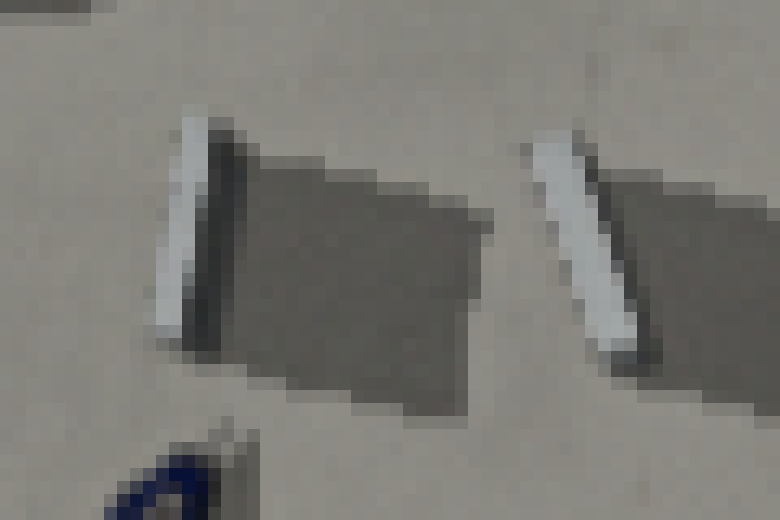

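View pics/t2.png

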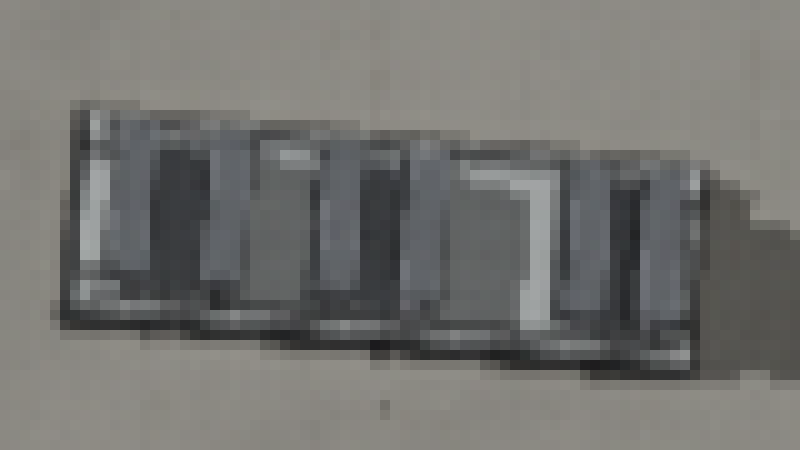

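View pics/s1.png

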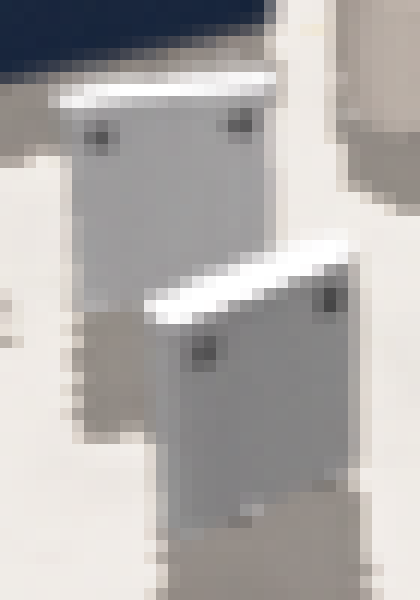

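Run:
```python
from cell import ctrl
from h import *
s=ctrl.sense()
R=Rn.from_quat(s["tool_rot"]).as_matrix();print(R.round(3))
print(tool_delta(s,(0.475,0.243,0.34),down(np.pi/2)))
print(s["joint_pos"])
```

```text
[[-0.     0.397  0.918]
 [-0.     0.918 -0.397]
 [-1.    -0.     0.   ]]
(array([  6.47, -21.35,  33.97]), array([-23.36,  -0.  ,   0.  ]))
[ 1.06751247e+00  4.93615552e-01  1.34549591e+00 -6.76584579e-06
  1.30253401e+00 -9.54879956e-02]
```

Emit:
send_rows([
  {"tx":3,"ty":-8,"tz":12,"rx":-6,"jaw":0},
  {"tx":4,"ty":-12,"tz":20,"rx":-12,"jaw":0},
  {"tx":6.5,"ty":-21.4,"tz":34,"rx":-23.4,"jaw":0},
  {"tx":6.5,"ty":-21.4,"tz":34,"rx":-23.4,"jaw":0},
  {"tx":6.5,"ty":-21.4,"tz":34,"rx":-23.4,"jaw":0},
  {"tx":6.5,"ty":-21.4,"tz":34,"rx":-23.4,"jaw":0},
  {"tx":6.5,"ty":-21.4,"tz":34,"rx":-23.4,"jaw":0},
  {"tx":6.5,"ty":-21.4,"tz":34,"rx":-23.4,"jaw":0},
  {"tx":6.5,"ty":-21.4,"tz":34,"rx":-23.4,"jaw":0},
  {"tx":6.5,"ty":-21.4,"tz":34,"rx":-23.4,"jaw":0},
  {"tx":6.5,"ty":-21.4,"tz":34,"rx":-23.4,"jaw":0},
  {"tx":6.5,"ty":-21.4,"tz":34,"rx":-23.4,"jaw":0},
])

```text
invalid input at $.steps[0]: expected keys jaw, tx, ty, tz, rx, ry, rz
```

Run:
```python
from cell import ctrl,eyes
from h import *
s=ctrl.sense(); print(s["tcp_pos"],s["contact_force"],Rn.from_quat(s["tool_rot"]).as_matrix().round(3).tolist())
f=eyes.grab_frame("wrist")
np.savez("w1.npz",img=f["image"],tcp=s["tcp_pos"],q=s["tool_rot"])
save(f["image"],"pics/w1.png",0,512,0,384,1.5)
for l in ("shim_thick","shim_thin"):
  for d in eyes.trace("wrist",l)[:4]: print(l,np.round(d["box"],1),round(d["confidence"],2),wunproj(f,s,d["box"][:2],.07).round(3))
```

```text
[0.24785832 0.57375271 0.40466868] [ 1.09537879  0.78202169 -0.08491804] [[-0.0, 0.397, 0.918], [-0.0, 0.918, -0.397], [-1.0, -0.0, 0.0]]
shim_thick [116.1 361.9  36.5  44.1] 0.88 [[0.452 0.233 0.07 ]]
shim_thin [245.3 244.   23.   68.8] 0.86 [[0.321 0.533 0.07 ]]
```

View pics/w1.png

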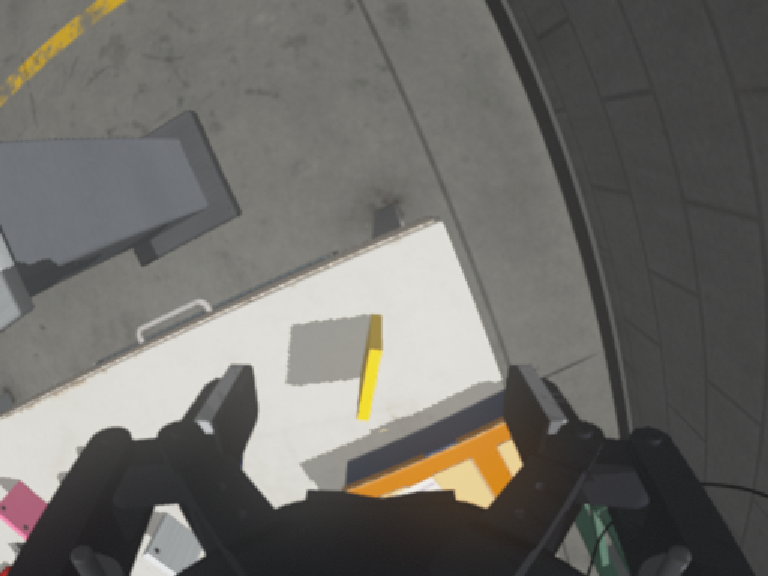

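The call was refused because every key is needed, so I'm resending it.

Emit:
send_rows([
  {"tx":6.5,"ty":-21.4,"tz":34,"rx":-23.4,"ry":0,"rz":0,"jaw":0},
  {"tx":6.5,"ty":-21.4,"tz":34,"rx":-23.4,"ry":0,"rz":0,"jaw":0},
  {"tx":6.5,"ty":-21.4,"tz":34,"rx":-23.4,"ry":0,"rz":0,"jaw":0},
  {"tx":6.5,"ty":-21.4,"tz":34,"rx":-23.4,"ry":0,"rz":0,"jaw":0},
  {"tx":6.5,"ty":-21.4,"tz":34,"rx":-23.4,"ry":0,"rz":0,"jaw":0},
  {"tx":6.5,"ty":-21.4,"tz":34,"rx":-23.4,"ry":0,"rz":0,"jaw":0},
  {"tx":6.5,"ty":-21.4,"tz":34,"rx":-23.4,"ry":0,"rz":0,"jaw":0},
  {"tx":6.5,"ty":-21.4,"tz":34,"rx":-23.4,"ry":0,"rz":0,"jaw":0},
  {"tx":6.5,"ty":-21.4,"tz":34,"rx":-23.4,"ry":0,"rz":0,"jaw":0},
  {"tx":6.5,"ty":-21.4,"tz":34,"rx":-23.4,"ry":0,"rz":0,"jaw":0},
  {"tx":6.5,"ty":-21.4,"tz":34,"rx":-23.4,"ry":0,"rz":0,"jaw":0},
  {"tx":6.5,"ty":-21.4,"tz":34,"rx":-23.4,"ry":0,"rz":0,"jaw":0},
])

```text
time: 2.45
tcp_pos: [0.4762, 0.2407, 0.3394]
tool_rot: [0.001, 0.707, -0.001, 0.707]
contact_force: [-0.6, 0.9, -0.7]
opening: 0.0854
```

```bash
cat > look.py <<'E'
import sys
from cell import ctrl,eyes
from h import *
n=sys.argv[1]
s=ctrl.sense(); print(s["time"],s["tcp_pos"].round(4) if hasattr(s["tcp_pos"],'round') else s["tcp_pos"],np.round(s["contact_force"],2),s["opening"],Rn.from_quat(s["tool_rot"]).as_matrix().round(3).tolist())
f=eyes.grab_frame("wrist")
np.savez(n+".npz",img=f["image"],tcp_pos=s["tcp_pos"],tool_rot=s["tool_rot"],**{k:f[k] for k in("fx","fy","cx","cy","hand_eye")})
save(f["image"],"pics/%s.png"%n,0,512,0,384,1.5)
for l in ("shim_thick","shim_thin"):
  for d in eyes.trace("wrist",l)[:4]: print(l,np.round(d["box"],1),round(d["confidence"],2),wunproj(f,s,d["box"][:2],.07).round(3))
E
python3 look.py w2
```

```text
2.45 [0.4762 0.2407 0.3394] [-0.65  0.9  -0.65] 0.08539365495264 [[-0.0, 0.003, 1.0], [-0.0, 1.0, -0.003], [-1.0, -0.0, -0.0]]
shim_thick [ 14.5 108.9  28.   47.4] 0.9 [[ 0.388 -0.001  0.07 ]]
shim_thick [197.6 198.1  45.   87. ] 0.77 [[0.482 0.193 0.07 ]]
shim_thick [208.5  67.5  70.6  64.6] 0.62 [[0.373 0.205 0.07 ]]
shim_thin [320.5 207.4  40.3  86.7] 0.72 [[0.491 0.299 0.07 ]]
shim_thin [490.6  66.8  41.1  43.6] 0.7 [[0.346 0.478 0.07 ]]
```

View pics/w2.png

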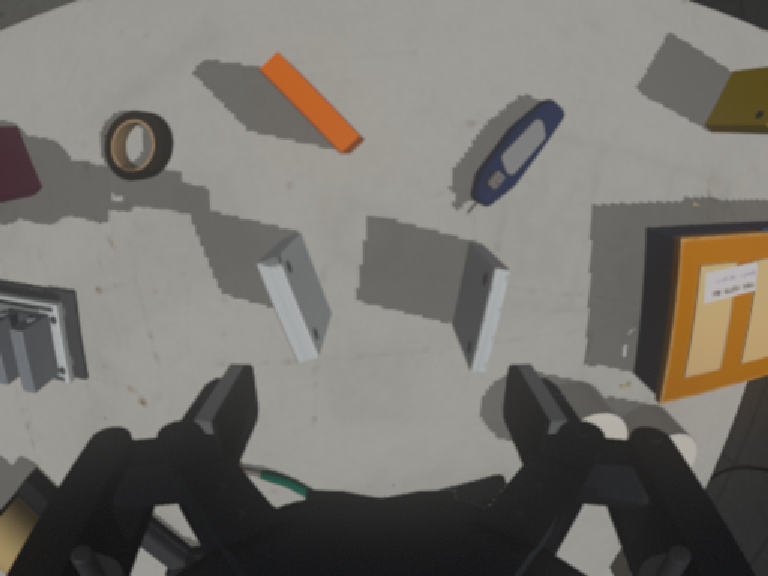

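Run:
```python
from h import *
d=np.load("w2.npz")
a=np.hstack([d["img"][150:250,165:225],d["img"][150:250,300:345]])
save(a,"pics/c2.png",0,105,0,100,6)
```

```text
(no output)
```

View pics/c2.png

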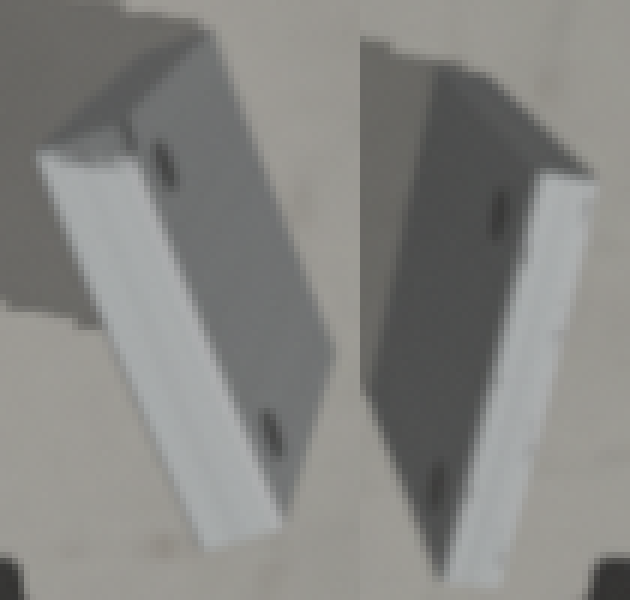

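Run:
```python
from h import *
s=dict(np.load("w2.npz"))
for n,P,o in (("thick",[(38,150),(135,157),(285,525),(205,550)],(165,150)),("thin",[(540-360,172),(598-360,182),(502-360,582),(447-360,580)],(300,150))):
    p=np.array(P)/6.+o-0.4
    w=wunproj(s,s,p,.0745)[:,:2]
    v=(w[2]+w[3]-w[0]-w[1])/2; c=w.mean(0); yaw=np.arctan2(v[1],v[0]); nn=np.array([-v[1],v[0]])/np.hypot(*v)
    print(n,c.round(4),"len",np.hypot(*v).round(4),"thk",abs((w[1]-w[0])@nn).round(4),abs((w[2]-w[3])@nn).round(4),"yaw",np.degrees(yaw).round(2))
    q=down(yaw+np.pi/2)
    from cell import ctrl
    print(tool_delta(ctrl.sense(),(c[0],c[1],.34),q))
```

```text
thick [0.4897 0.1882] len 0.0617 thk 0.0129 0.0131 yaw 18.07
(array([-0.02, -5.5 ,  1.5 ]), array([-1.8e+01,  1.0e-02, -1.0e-02]))
thin [0.4956 0.304 ] len 0.0636 thk 0.0087 0.0086 yaw -8.2
(array([-0.01,  6.08,  2.1 ]), array([ 8.27,  0.  , -0.01]))
```

Emit:
send_rows([
  {"tx":7,"ty":-5.5,"tz":1.5,"rx":-18,"ry":0,"rz":0,"jaw":0},
  {"tx":7,"ty":-5.5,"tz":1.5,"rx":-18,"ry":0,"rz":0,"jaw":0},
  {"tx":7,"ty":-5.5,"tz":1.5,"rx":-18,"ry":0,"rz":0,"jaw":0},
  {"tx":7,"ty":-5.5,"tz":1.5,"rx":-18,"ry":0,"rz":0,"jaw":0},
  {"tx":7,"ty":-5.5,"tz":1.5,"rx":-18,"ry":0,"rz":0,"jaw":0},
  {"tx":7,"ty":-5.5,"tz":1.5,"rx":-18,"ry":0,"rz":0,"jaw":0},
])

```text
time: 3.1
tcp_pos: [0.4901, 0.1888, 0.2707]
tool_rot: [-0.11, 0.698, 0.111, 0.699]
contact_force: [0.8, 0.6, 0.1]
opening: 0.0853
```

```bash
python3 look.py w3
```

```text
3.1 [0.4901 0.1888 0.2707] [0.77 0.63 0.06] 0.08528673381659833 [[0.002, -0.308, 0.951], [0.001, 0.951, 0.308], [-1.0, 0.0, 0.002]]
shim_thick [335.3  52.   83.8 104.1] 0.9 [[0.376 0.201 0.07 ]]
shim_thick [255.7 211.8  25.3 118.2] 0.86 [[0.482 0.187 0.07 ]]
shim_thick [22.8 23.2 44.8 42.3] 0.55 [[ 0.402 -0.012  0.07 ]]
shim_thin [395.  241.8  73.7  80.1] 0.86 [[0.475 0.287 0.07 ]]
shim_thin [ 15.4 170.7  27.9  87.2] 0.67 [[0.51  0.006 0.07 ]]
```

View pics/w3.png

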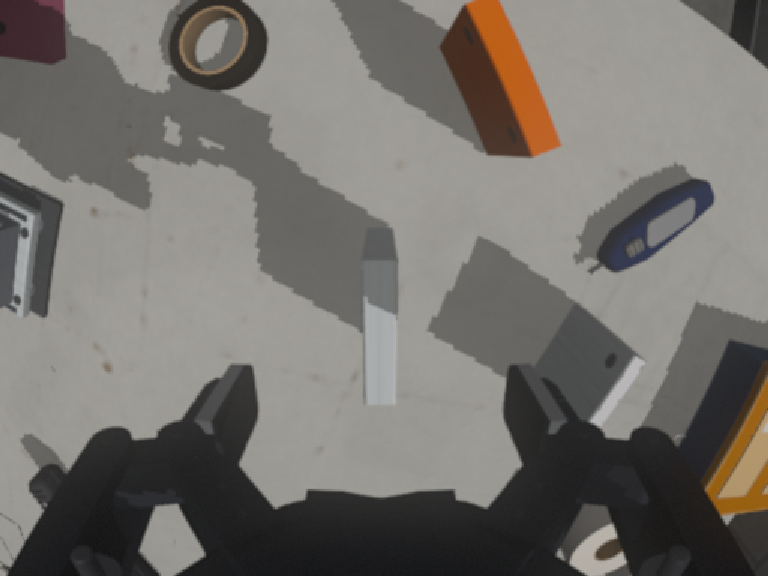

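Run:
```python
from h import *
s=dict(np.load("w3.npz"))
w=wunproj(s,s,np.array([(362.5,261),(398.5,261),(397,404.5),(365,404.5)])/1.5,.0745)
R=Rn.from_quat(s["tool_rot"]).as_matrix()
p=(w-s["tcp_pos"])@R*100
print(p.round(2),p.mean(0).round(3))
```

```text
[[19.61 -0.74 -3.33]
 [19.61  0.64 -3.33]
 [19.62  0.67  3.09]
 [19.62 -0.73  3.09]] [19.618 -0.041 -0.121]
```

Emit:
send_rows([
  {"tx":3,"ty":0,"tz":-0.1,"rx":0,"ry":0,"rz":0,"jaw":0},
  {"tx":5.8,"ty":0,"tz":-0.1,"rx":0,"ry":0,"rz":0,"jaw":0.2},
  {"tx":5.8,"ty":0,"tz":-0.1,"rx":0,"ry":0,"rz":0,"jaw":0.5},
  {"tx":5.8,"ty":0,"tz":-0.1,"rx":0,"ry":0,"rz":0,"jaw":0.6},
  {"tx":5.8,"ty":0,"tz":-0.1,"rx":0,"ry":0,"rz":0,"jaw":0.7},
  {"tx":5.8,"ty":0,"tz":-0.1,"rx":0,"ry":0,"rz":0,"jaw":0.8},
  {"tx":5.8,"ty":0,"tz":-0.1,"rx":0,"ry":0,"rz":0,"jaw":0.9},
  {"tx":5.8,"ty":0,"tz":-0.1,"rx":0,"ry":0,"rz":0,"jaw":1},
  {"tx":5.8,"ty":0,"tz":-0.1,"rx":0,"ry":0,"rz":0,"jaw":1},
  {"tx":5.8,"ty":0,"tz":-0.1,"rx":0,"ry":0,"rz":0,"jaw":1},
  {"tx":5.8,"ty":0,"tz":-0.1,"rx":0,"ry":0,"rz":0,"jaw":1},
])

```text
time: 4.17
tcp_pos: [0.4897, 0.1872, 0.2131]
tool_rot: [-0.111, 0.698, 0.111, 0.699]
contact_force: [-1.3, -0.2, 10.0]
opening: 0.0135
```

```bash
python3 look.py w4
```

```text
4.1667 [0.4897 0.1872 0.2131] [-1.29 -0.15  9.97] 0.013466725106869228 [[0.002, -0.309, 0.951], [0.001, 0.951, 0.309], [-1.0, -0.0, 0.002]]
shim_thick [369.1  55.1 123.7 110.2] 0.88 [[0.386 0.2   0.07 ]]
shim_thick [255.4 248.8  34.7 170.7] 0.78 [[0.477 0.183 0.07 ]]
shim_thin [425.5 280.5 103.3  99.8] 0.81 [[0.471 0.276 0.07 ]]
shim_thin [  0.6 160.1   0.9  29.7] 0.6 [[0.477 0.046 0.07 ]]
```

View pics/w4.png

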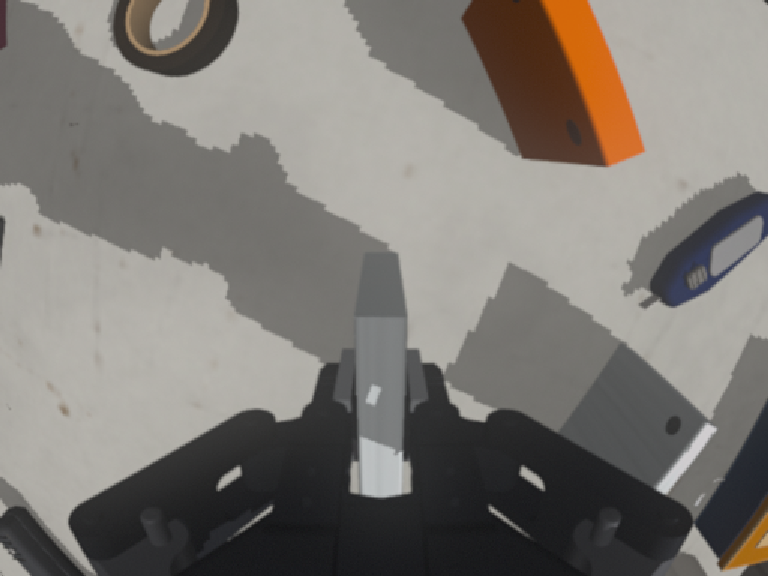

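Run:
```python
from cell import ctrl
from h import *
s=ctrl.sense()
print(tool_delta(s,(.58,-.147,.36),down(np.radians(83.5))))
```

```text
(array([-14.69, -34.58,  -1.72]), array([ 2.453e+01,  1.400e-01, -2.000e-02]))
```

Emit:
send_rows([
  {"tx":-3,"ty":0,"tz":0,"rx":0,"ry":0,"rz":0,"jaw":1},
  {"tx":-7,"ty":0,"tz":0,"rx":0,"ry":0,"rz":0,"jaw":1},
  {"tx":-10,"ty":-2,"tz":0,"rx":4,"ry":0,"rz":0,"jaw":1},
  {"tx":-13,"ty":-5,"tz":0,"rx":10,"ry":0,"rz":0,"jaw":1},
  {"tx":-14.7,"ty":-9,"tz":-1,"rx":15,"ry":0,"rz":0,"jaw":1},
  {"tx":-14.7,"ty":-13,"tz":-1.7,"rx":20,"ry":0,"rz":0,"jaw":1},
  {"tx":-14.7,"ty":-17,"tz":-1.7,"rx":24.5,"ry":0,"rz":0,"jaw":1},
  {"tx":-14.7,"ty":-21,"tz":-1.7,"rx":24.5,"ry":0,"rz":0,"jaw":1},
  {"tx":-14.7,"ty":-25,"tz":-1.7,"rx":24.5,"ry":0,"rz":0,"jaw":1},
  {"tx":-14.7,"ty":-29,"tz":-1.7,"rx":24.5,"ry":0,"rz":0,"jaw":1},
  {"tx":-14.7,"ty":-32,"tz":-1.7,"rx":24.5,"ry":0,"rz":0,"jaw":1},
  {"tx":-14.7,"ty":-34.6,"tz":-1.7,"rx":24.5,"ry":0,"rz":0,"jaw":1},
])

```text
time: 5.32
tcp_pos: [0.5803, -0.1496, 0.3595]
tool_rot: [0.04, 0.706, -0.041, 0.706]
contact_force: [1.5, 0.0, -1.6]
opening: 0.0131
```

```bash
python3 look.py w5
```

```text
5.3167 [ 0.5803 -0.1496  0.3595] [ 1.54  0.05 -1.6 ] 0.013144392183843757 [[0.001, 0.114, 0.993], [-0.001, 0.993, -0.114], [-1.0, -0.0, 0.001]]
shim_thick [496.8  11.9  30.5  23.8] 0.86 [[0.409 0.144 0.07 ]]
shim_thick [255.9 248.8  33.6 165.3] 0.69 [[ 0.646 -0.155  0.07 ]]
shim_thick [459.4 224.1  52.2  60.4] 0.59 [[0.653 0.08  0.07 ]]
shim_thick [324.6   8.7  28.4  11.5] 0.51 [[ 0.427 -0.069  0.07 ]]
shim_thin [256.1 251.8  36.9 167.7] 0.68 [[ 0.65  -0.155  0.07 ]]
```

View pics/w5.png

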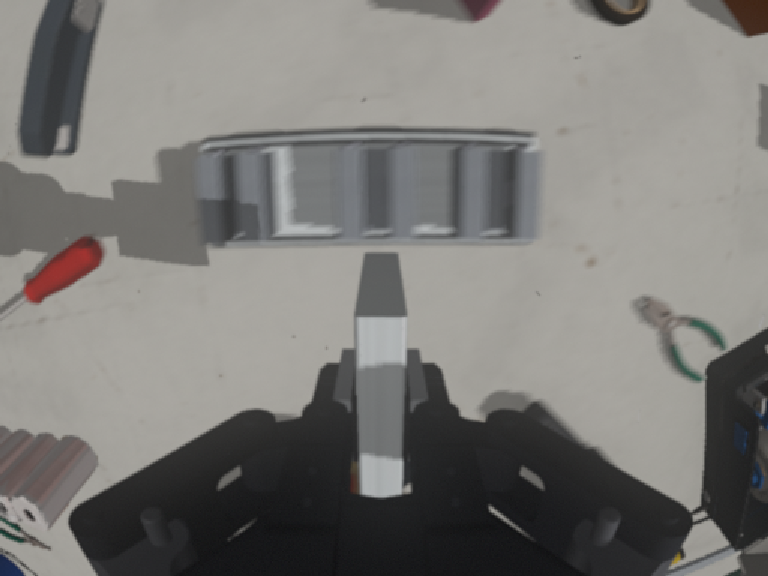

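```bash
python3 look.py w6 | head -1
python3 - <<'E'
from h import *
s=np.load("w6.npz")
save(s["img"],"pics/c6.png",125,370,80,170,3.2)
E
```

```text
5.4667 [ 0.5802 -0.1488  0.3592] [ 0.26 -0.8  -2.11] 0.01292898497004722 [[0.001, 0.115, 0.993], [-0.0, 0.993, -0.115], [-1.0, -0.0, 0.001]]
```

View pics/c6.png

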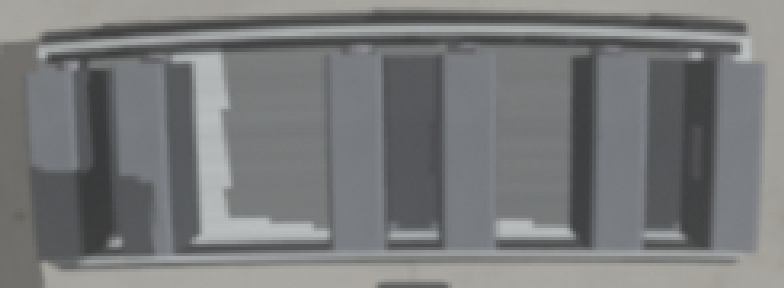

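Run:
```python
from h import *
s=dict(np.load("w6.npz"))
def U(P): 
    return wunproj(s,s,(np.array(P)+.0)/3.2+[125,80]-0.35,.064)[:,:2]
R=Rn.from_quat(s["tool_rot"]).as_matrix()
blocks=dict(mid=[(330,53),(330,250),(496,50),(496,250)],narrow=[(27,65),(38,258),(191,62),(200,245)],wide=[(596,52),(592,248),(765,62),(756,250)],
 midin=[(381,53),(384,250),(443,50),(442,250)],narin=[(78,65),(88,170),(117,65),(127,175)],widein=[(645,60),(643,250),(716,60),(710,250)])
for n,P in blocks.items():
    w=U(P); c=w.mean(0)
    e1=w[1]-w[0]; e2=w[3]-w[2]
    g=((np.c_[w,np.full(4,.064)]-s["tcp_pos"])@R)[:,1:]*1000
    print(n,c.round(4),"yaws",np.degrees(np.arctan2(e1[1],e1[0])).round(1),np.degrees(np.arctan2(e2[1],e2[0])).round(1)); print(g.round(1).tolist())
```

```text
mid [ 0.529  -0.1426] yaws -7.4 -5.8
[[-22.5, -79.5], [-23.2, -23.8], [23.2, -80.4], [23.9, -23.8]]
narrow [ 0.5189 -0.2289] yaws -6.9 -5.8
[[-111.5, -80.7], [-111.8, -23.0], [-61.6, -78.3], [-60.9, -25.8]]
wide [ 0.5368 -0.0668] yaws -6.1 -6.1
[[51.1, -80.7], [51.7, -24.7], [101.4, -80.7], [101.9, -25.2]]
midin [ 0.5291 -0.1428] yaws -6.0 -6.6
[[-8.4, -79.4], [-7.9, -23.8], [8.6, -80.2], [8.6, -23.8]]
narin [ 0.5073 -0.2297] yaws -3.5 -3.6
[[-95.4, -79.5], [-93.7, -48.7], [-83.5, -78.7], [-81.8, -46.8]]
widein [ 0.5375 -0.067 ] yaws -5.0 -5.6
[[65.3, -79.0], [66.8, -24.4], [86.3, -80.3], [87.3, -24.8]]
```

Emit:
send_rows([
  {"tx":0,"ty":0,"tz":-2.6,"rx":0,"ry":0,"rz":0,"jaw":1},
  {"tx":2,"ty":0,"tz":-5.2,"rx":0,"ry":0,"rz":0,"jaw":1},
  {"tx":5,"ty":0,"tz":-5.2,"rx":0,"ry":0,"rz":0,"jaw":1},
  {"tx":7.2,"ty":0,"tz":-5.2,"rx":0,"ry":0,"rz":0,"jaw":1},
  {"tx":7.2,"ty":0,"tz":-5.2,"rx":0,"ry":0,"rz":0,"jaw":1},
  {"tx":7.2,"ty":0,"tz":-5.2,"rx":0,"ry":0,"rz":0,"jaw":1},
  {"tx":7.2,"ty":0,"tz":-5.2,"rx":0,"ry":0,"rz":0,"jaw":1},
])

```text
time: 6.2
tcp_pos: [0.529, -0.1409, 0.288]
tool_rot: [0.039, 0.706, -0.04, 0.706]
contact_force: [0.9, -0.6, -1.6]
opening: 0.013
```

```bash
python3 look.py w7 | head -1
python3 - <<'E'
from h import *
s=np.load("w7.npz")
save(s["img"],"pics/c7.png",160,350,90,230,4.2)
E
```

```text
6.2 [ 0.529  -0.1409  0.288 ] [ 0.88 -0.62 -1.6 ] 0.012974637991402076 [[0.001, 0.112, 0.994], [-0.0, 0.994, -0.112], [-1.0, -0.0, 0.001]]
```

View pics/c7.png

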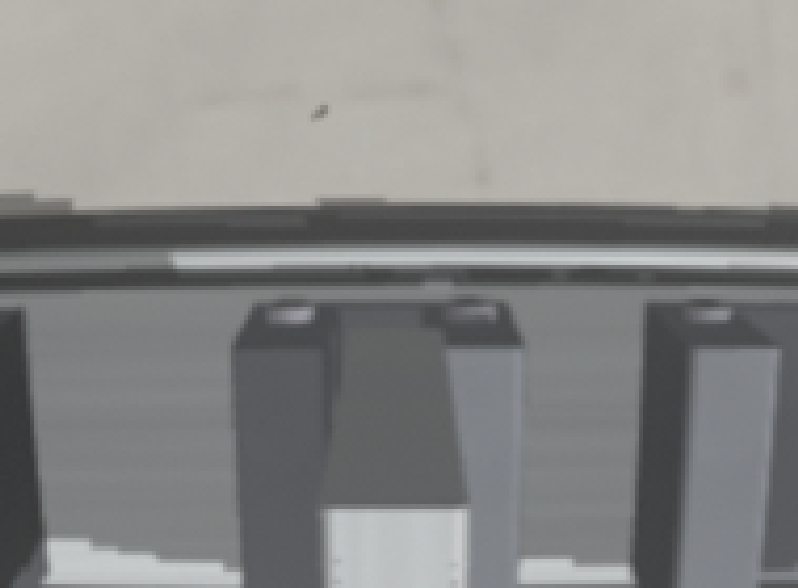

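```bash
cat > rel.py <<'E'
import sys
from h import *
def rel(n,P,off,k,z):
    s=dict(np.load(n+".npz")); R=Rn.from_quat(s["tool_rot"]).as_matrix()
    w=wunproj(s,s,np.array(P)/k+off-0.5+0.5/k,z)
    return ((w-s["tcp_pos"])@R*1000).round(2)
E
python3 - <<'E'
from rel import *
print("block",rel("w7",[(235,346),(523,346),(327,346),(446,346)],(160,90),4.2,.064))
print("shimbot",rel("w7",[(341,325),(444,325)],(160,90),4.2,.288-.213))
print("shimtop",rel("w7",[(322,508),(468,508)],(160,90),4.2,.288-.138))
from cell import ctrl
s=ctrl.sense();print(s["tcp_pos"],s["time"])
E
```

```text
block [[223.97 -25.49 -27.7 ]
 [223.95  20.76 -27.67]
 [223.96 -10.66 -27.64]
 [223.96   8.38 -27.63]]
shimbot [[212.95  -7.91 -33.53]
 [212.95   7.57 -33.53]]
shimtop [[137.95  -6.67 -32.91]
 [137.95   6.89 -32.91]]
[ 0.52897571 -0.14118819  0.28801128] 6.35
```

Emit:
send_rows([
  {"tx":0.3,"ty":-0.18,"tz":0.08,"rx":0,"ry":0,"rz":0,"jaw":1},
  {"tx":0.6,"ty":-0.18,"tz":0.08,"rx":0,"ry":0,"rz":0,"jaw":1},
  {"tx":0.9,"ty":-0.18,"tz":0.08,"rx":0,"ry":0,"rz":0,"jaw":1},
  {"tx":1.1,"ty":-0.18,"tz":0.08,"rx":0,"ry":0,"rz":0,"jaw":1},
  {"tx":1.3,"ty":-0.18,"tz":0.08,"rx":0,"ry":0,"rz":0,"jaw":1},
  {"tx":1.3,"ty":-0.18,"tz":0.08,"rx":0,"ry":0,"rz":0,"jaw":1},
])

```text
time: 6.85
tcp_pos: [0.529, -0.1431, 0.2732]
tool_rot: [0.04, 0.706, -0.04, 0.706]
contact_force: [-0.7, -0.6, -1.7]
opening: 0.0132
```

```bash
python3 look.py w8 | head -1
python3 - <<'E'
from h import *
s=np.load("w8.npz")
save(s["img"],"pics/c8.png",160,350,90,230,4.2)
E
```

```text
6.85 [ 0.529  -0.1431  0.2732] [-0.66 -0.64 -1.75] 0.013245667809674401 [[-0.001, 0.113, 0.994], [0.0, 0.994, -0.113], [-1.0, 0.0, -0.001]]
```

View pics/c8.png

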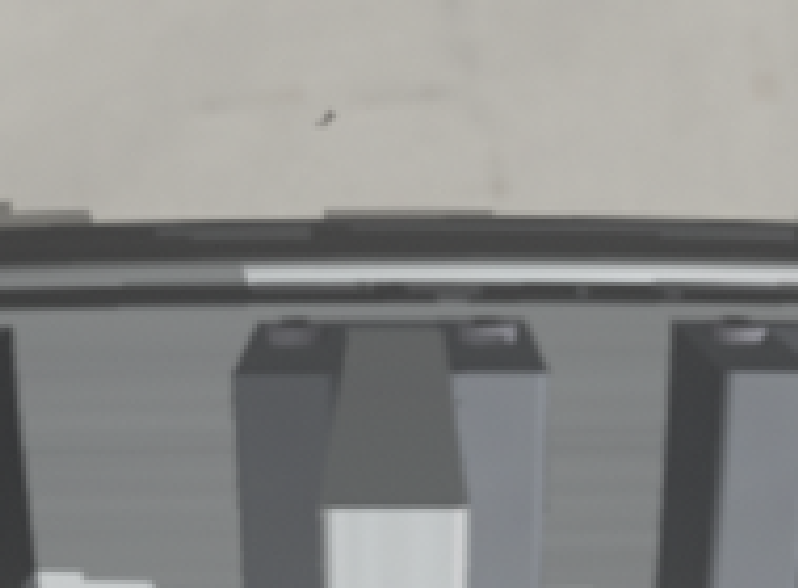

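Run:
```python
from rel import *
print("block",rel("w8",[(235,372),(547,372)],(160,90),4.2,.064))
print("shimtop",rel("w8",[(322,508),(468,508)],(160,90),4.2,.2732-.138))
```

```text
block [[209.18 -23.69 -27.26]
 [209.19  22.9  -27.25]]
shimtop [[137.99  -6.67 -32.89]
 [137.99   6.9  -32.89]]
```

Emit:
send_rows([
  {"tx":0.2,"ty":-0.03,"tz":0.1,"rx":0,"ry":0,"rz":0,"jaw":1},
  {"tx":0.4,"ty":-0.03,"tz":0.1,"rx":0,"ry":0,"rz":0,"jaw":1},
  {"tx":0.6,"ty":-0.03,"tz":0.1,"rx":0,"ry":0,"rz":0,"jaw":1},
  {"tx":0.8,"ty":-0.03,"tz":0.1,"rx":0,"ry":0,"rz":0,"jaw":1},
  {"tx":1.0,"ty":-0.03,"tz":0.1,"rx":0,"ry":0,"rz":0,"jaw":1},
  {"tx":1.0,"ty":-0.03,"tz":0.1,"rx":0,"ry":0,"rz":0,"jaw":1},
])

```text
time: 7.5
tcp_pos: [0.5299, -0.1435, 0.2632]
tool_rot: [0.04, 0.706, -0.04, 0.706]
contact_force: [0.3, 0.3, -1.2]
opening: 0.0129
```

Emit:
send_rows([
  {"tx":0.2,"ty":0,"tz":0,"rx":0,"ry":0,"rz":0,"jaw":1},
  {"tx":0.4,"ty":0,"tz":0,"rx":0,"ry":0,"rz":0,"jaw":1},
  {"tx":0.6,"ty":0,"tz":0,"rx":0,"ry":0,"rz":0,"jaw":1},
  {"tx":0.6,"ty":0,"tz":0,"rx":0,"ry":0,"rz":0,"jaw":1},
])

```text
time: 7.83
tcp_pos: [0.5303, -0.144, 0.2578]
tool_rot: [0.039, 0.706, -0.04, 0.706]
contact_force: [-0.9, -6.1, 2.8]
opening: 0.0136
```

Emit:
send_rows([
  {"tx":0.2,"ty":0,"tz":0,"rx":0,"ry":0,"rz":0,"jaw":1},
  {"tx":0.4,"ty":0,"tz":0,"rx":0,"ry":0,"rz":0,"jaw":1},
  {"tx":0.4,"ty":0,"tz":0,"rx":0,"ry":0,"rz":0,"jaw":1},
])

```text
time: 8.08
tcp_pos: [0.5303, -0.1439, 0.2538]
tool_rot: [0.04, 0.706, -0.04, 0.706]
contact_force: [-0.8, -4.7, 2.1]
opening: 0.0131
```

Emit:
send_rows([
  {"tx":0.2,"ty":0,"tz":0,"rx":0,"ry":0,"rz":0,"jaw":1},
  {"tx":0.4,"ty":0,"tz":0,"rx":0,"ry":0,"rz":0,"jaw":1},
  {"tx":0.6,"ty":0,"tz":0,"rx":0,"ry":0,"rz":0,"jaw":1},
  {"tx":0.6,"ty":0,"tz":0,"rx":0,"ry":0,"rz":0,"jaw":1},
])

```text
time: 8.42
tcp_pos: [0.5303, -0.144, 0.2478]
tool_rot: [0.04, 0.706, -0.04, 0.706]
contact_force: [0.5, -5.7, 2.3]
opening: 0.0133
```

Emit:
send_rows([
  {"tx":0.15,"ty":0,"tz":0,"rx":0,"ry":0,"rz":0,"jaw":1},
  {"tx":0.3,"ty":0,"tz":0,"rx":0,"ry":0,"rz":0,"jaw":1},
  {"tx":0.3,"ty":0,"tz":0,"rx":0,"ry":0,"rz":0,"jaw":1},
  {"tx":0.3,"ty":0,"tz":0,"rx":0,"ry":0,"rz":0,"jaw":1},
])

```text
time: 8.75
tcp_pos: [0.5304, -0.1439, 0.2449]
tool_rot: [0.039, 0.706, -0.04, 0.706]
contact_force: [-1.3, -5.5, 2.1]
opening: 0.013
```

Emit:
send_rows([
  {"tx":0.1,"ty":0,"tz":0,"rx":0,"ry":0,"rz":0,"jaw":1},
  {"tx":0.15,"ty":0,"tz":0,"rx":0,"ry":0,"rz":0,"jaw":1},
  {"tx":0.15,"ty":0,"tz":0,"rx":0,"ry":0,"rz":0,"jaw":1},
])

```text
time: 9.0
tcp_pos: [0.5304, -0.1439, 0.2437]
tool_rot: [0.039, 0.705, -0.04, 0.706]
contact_force: [-1.9, -5.3, 9.5]
opening: 0.0132
```

```bash
python3 look.py w9 | head -1
python3 - <<'E'
from h import *
from cell import eyes
s=np.load("w9.npz")
save(s["img"],"pics/c9.png",150,360,100,290,3.1)
f=eyes.grab_frame("side"); save(f["image"],"pics/s9.png",240,340,190,290,6)
E
```

```text
9.0 [ 0.5304 -0.1439  0.2437] [-1.85 -5.26  9.52] 0.01319345618727752 [[0.001, 0.112, 0.994], [-0.001, 0.994, -0.112], [-1.0, -0.001, 0.001]]
```

View pics/c9.png

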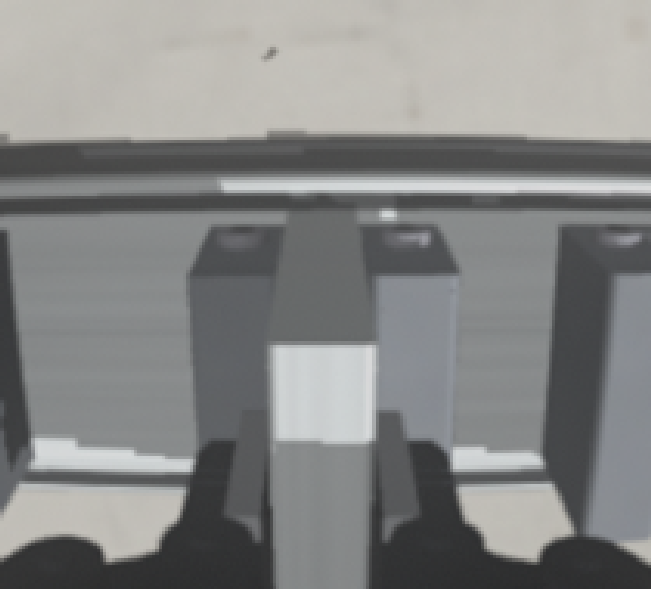

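View pics/s9.png

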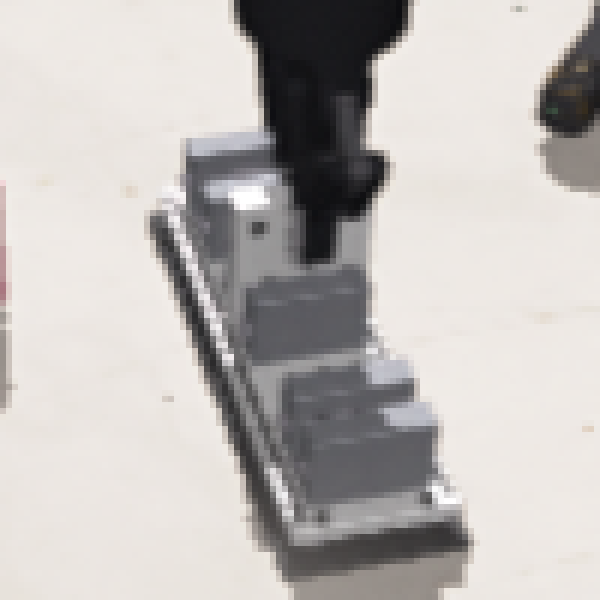

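Run:
```python
from rel import *
print("block",rel("w9",[(189,273),(459,273)],(150,100),3.1,.063))
print("shimtop",rel("w9",[(267,345),(377,345)],(150,100),3.1,.2437-.138))
print("shimbot",rel("w9",[(288,210),(357,210)],(150,100),3.1,.031))
```

```text
block [[180.7  -22.79 -29.5 ]
 [180.65  23.67 -29.51]]
shimtop [[137.98  -6.86 -32.74]
 [137.97   6.98 -32.74]]
shimbot [[212.68  -6.79 -33.33]
 [212.66   7.24 -33.33]]
```

Emit:
send_rows([
  {"tx":0,"ty":0,"tz":0,"rx":0,"ry":0,"rz":0,"jaw":0.6},
  {"tx":0,"ty":0,"tz":0,"rx":0,"ry":0,"rz":0,"jaw":0.6},
  {"tx":0,"ty":0,"tz":0,"rx":0,"ry":0,"rz":0,"jaw":0.5},
  {"tx":0,"ty":0,"tz":0,"rx":0,"ry":0,"rz":0,"jaw":0.5},
  {"tx":-1,"ty":0,"tz":0,"rx":0,"ry":0,"rz":0,"jaw":0.5},
  {"tx":-3,"ty":0,"tz":0,"rx":0,"ry":0,"rz":0,"jaw":0.4},
  {"tx":-6,"ty":0,"tz":0,"rx":0,"ry":0,"rz":0,"jaw":0.3},
  {"tx":-9,"ty":0,"tz":0,"rx":0,"ry":0,"rz":0,"jaw":0},
  {"tx":-9,"ty":0,"tz":0,"rx":0,"ry":0,"rz":0,"jaw":0},
  {"tx":-9,"ty":0,"tz":0,"rx":0,"ry":0,"rz":0,"jaw":0},
])

```text
time: 10.03
tcp_pos: [0.5303, -0.1436, 0.3354]
tool_rot: [0.039, 0.705, -0.04, 0.707]
contact_force: [0.3, -0.7, 0.0]
opening: 0.0853
```

```bash
python3 look.py w10 | head -1
python3 - <<'E'
from h import *
from cell import eyes,ctrl
s=ctrl.sense()
print(tool_delta(s,(.4956,.304,.34),down(np.radians(81.8))))
f=eyes.grab_frame("side"); save(f["image"],"pics/s10.png",240,340,190,290,6)
E
```

```text
10.0333 [ 0.5303 -0.1436  0.3354] [ 0.3  -0.67  0.  ] 0.08525750568026401 [[0.003, 0.113, 0.994], [-0.001, 0.994, -0.113], [-1.0, -0.001, 0.004]]
(array([-0.71, 44.07, -8.42]), array([ 1.74, -0.07, -0.02]))
```

View pics/w10.png

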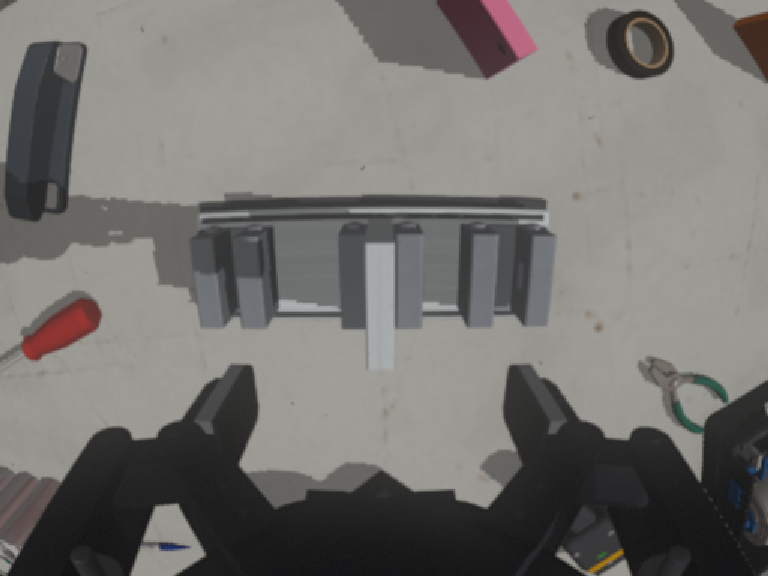

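View pics/s10.png

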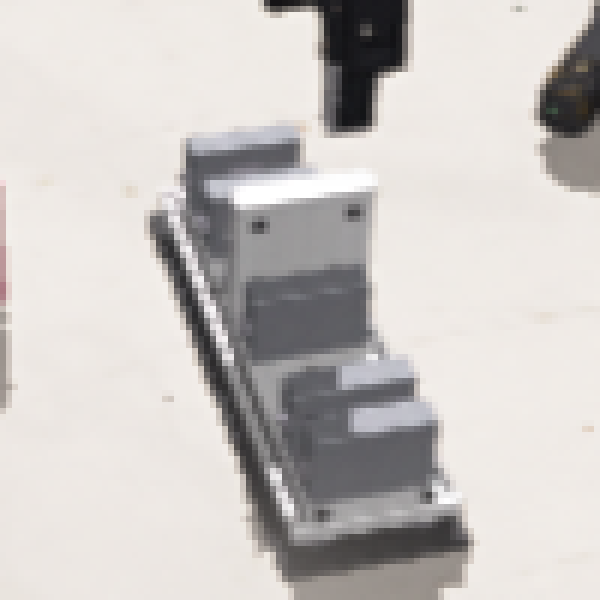

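Emit:
send_rows([
  {"tx":0,"ty":44,"tz":-8.4,"rx":1.7,"ry":0,"rz":0,"jaw":0},
  {"tx":0,"ty":44,"tz":-8.4,"rx":1.7,"ry":0,"rz":0,"jaw":0},
  {"tx":0,"ty":44,"tz":-8.4,"rx":1.7,"ry":0,"rz":0,"jaw":0},
  {"tx":0,"ty":44,"tz":-8.4,"rx":1.7,"ry":0,"rz":0,"jaw":0},
  {"tx":0,"ty":44,"tz":-8.4,"rx":1.7,"ry":0,"rz":0,"jaw":0},
  {"tx":0,"ty":44,"tz":-8.4,"rx":1.7,"ry":0,"rz":0,"jaw":0},
  {"tx":0,"ty":44,"tz":-8.4,"rx":1.7,"ry":0,"rz":0,"jaw":0},
  {"tx":0,"ty":44,"tz":-8.4,"rx":1.7,"ry":0,"rz":0,"jaw":0},
  {"tx":1,"ty":44,"tz":-8.4,"rx":1.7,"ry":0,"rz":0,"jaw":0},
  {"tx":3,"ty":44,"tz":-8.4,"rx":1.7,"ry":0,"rz":0,"jaw":0},
  {"tx":6.5,"ty":44,"tz":-8.4,"rx":1.7,"ry":0,"rz":0,"jaw":0},
  {"tx":6.5,"ty":44,"tz":-8.4,"rx":1.7,"ry":0,"rz":0,"jaw":0},
])

```text
time: 11.23
tcp_pos: [0.4945, 0.3061, 0.2646]
tool_rot: [0.049, 0.706, -0.05, 0.704]
contact_force: [-2.4, -0.9, -0.5]
opening: 0.0855
```

Emit:
send_rows([
  {"tx":0,"ty":0,"tz":0,"rx":0,"ry":0,"rz":0,"jaw":0},
  {"tx":0,"ty":0,"tz":0,"rx":0,"ry":0,"rz":0,"jaw":0},
])

```text
time: 11.4
tcp_pos: [0.4958, 0.3028, 0.2672]
tool_rot: [0.049, 0.706, -0.051, 0.704]
contact_force: [0.4, -0.8, 0.7]
opening: 0.0855
```

```bash
python3 look.py w11
```

```text
11.4 [0.4958 0.3028 0.2672] [ 0.39 -0.79  0.75] 0.08554396607549446 [[-0.003, 0.141, 0.99], [-0.001, 0.99, -0.141], [-1.0, -0.002, -0.002]]
shim_thick [ 88.5  63.9 115.9  71. ] 0.89 [[0.378 0.217 0.07 ]]
shim_thin [255.5 217.6  22.6 123.6] 0.9 [[0.49  0.305 0.07 ]]
shim_thin [481.1  13.6  61.9  26.6] 0.83 [[0.367 0.481 0.07 ]]
```

View pics/w11.png

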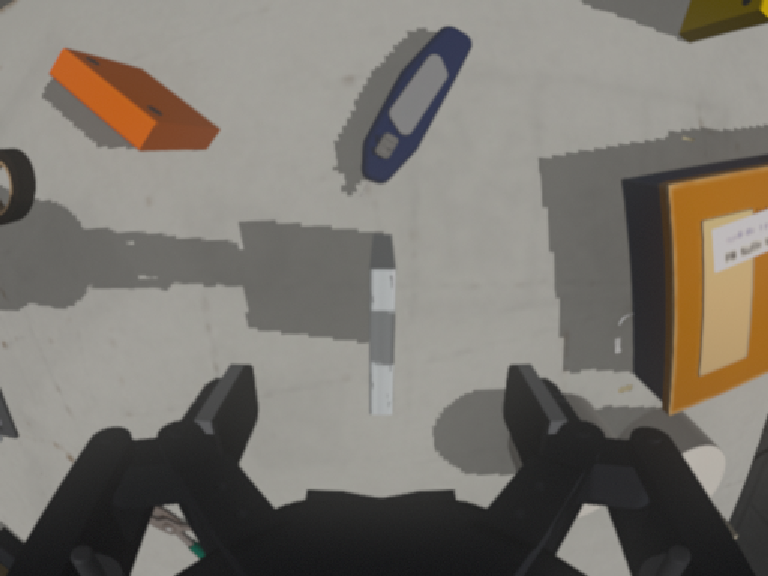

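Run:
```python
from rel import *
print(rel("w11",[(370.5,268.5),(396,268.5),(393,414.5),(370.5,414.5)],(0,0),1.5,.0745))
from cell import ctrl; s=ctrl.sense(); print(s["tcp_pos"])
```

```text
[[192.82  -3.65 -31.14]
 [192.8    6.   -31.14]
 [192.65   5.56  33.92]
 [192.67  -4.18  33.92]]
[0.49672539 0.30201767 0.26923725]
```

Emit:
send_rows([
  {"tx":0,"ty":0.1,"tz":0,"rx":0,"ry":0,"rz":0,"jaw":0},
  {"tx":0,"ty":0.1,"tz":0,"rx":0,"ry":0,"rz":0,"jaw":0},
  {"tx":0,"ty":0.1,"tz":0,"rx":0,"ry":0,"rz":0,"jaw":0},
])

```text
time: 11.8
tcp_pos: [0.4965, 0.3037, 0.2688]
tool_rot: [0.051, 0.705, -0.05, 0.706]
contact_force: [0.1, 0.3, -0.2]
opening: 0.0857
```

```bash
python3 look.py w12|head -1
python3 - <<'E'
from h import *
s=np.load("w12.npz"); save(s["img"],"pics/c12.png",220,290,150,290,4.2)
E
```

```text
11.8 [0.4965 0.3037 0.2688] [ 0.09  0.27 -0.19] 0.08572458683608039 [[0.001, 0.143, 0.99], [0.0, 0.99, -0.143], [-1.0, 0.001, 0.001]]
```

View pics/c12.png

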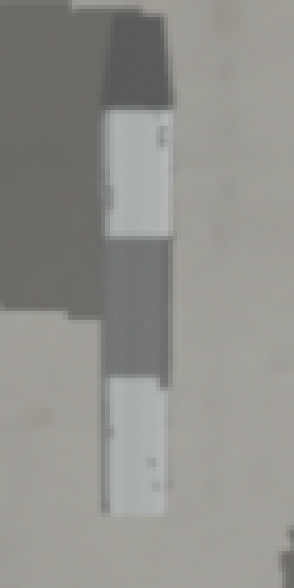

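Run:
```python
from rel import *
print(rel("w12",[(102,108),(172,108),(167,515),(103,515)],(220,150),4.2,.0745))
```

```text
[[194.32  -5.33 -32.81]
 [194.32   4.18 -32.8 ]
 [194.38   3.99  31.94]
 [194.37  -5.94  31.95]]
```

Emit:
send_rows([
  {"tx":3,"ty":-0.08,"tz":-0.04,"rx":0,"ry":0,"rz":0,"jaw":0},
  {"tx":5.6,"ty":-0.08,"tz":-0.04,"rx":0,"ry":0,"rz":0,"jaw":0.3},
  {"tx":5.6,"ty":-0.08,"tz":-0.04,"rx":0,"ry":0,"rz":0,"jaw":0.5},
  {"tx":5.6,"ty":-0.08,"tz":-0.04,"rx":0,"ry":0,"rz":0,"jaw":0.6},
  {"tx":5.6,"ty":-0.08,"tz":-0.04,"rx":0,"ry":0,"rz":0,"jaw":0.7},
  {"tx":5.6,"ty":-0.08,"tz":-0.04,"rx":0,"ry":0,"rz":0,"jaw":0.8},
  {"tx":5.6,"ty":-0.08,"tz":-0.04,"rx":0,"ry":0,"rz":0,"jaw":0.9},
  {"tx":5.6,"ty":-0.08,"tz":-0.04,"rx":0,"ry":0,"rz":0,"jaw":1},
  {"tx":5.6,"ty":-0.08,"tz":-0.04,"rx":0,"ry":0,"rz":0,"jaw":1},
  {"tx":5.6,"ty":-0.08,"tz":-0.04,"rx":0,"ry":0,"rz":0,"jaw":1},
  {"tx":5.6,"ty":-0.08,"tz":-0.04,"rx":0,"ry":0,"rz":0,"jaw":1},
])

```text
time: 12.87
tcp_pos: [0.4961, 0.3037, 0.2135]
tool_rot: [0.051, 0.705, -0.05, 0.706]
contact_force: [-1.1, 1.0, 8.1]
opening: 0.0094
```

```bash
python3 look.py w13
python3 - <<'E'
from cell import ctrl
from h import *
s=ctrl.sense()
c=np.array([.5189,-.2289])
print(tool_delta(s,(c[0]+.05,c[1]-.004+.0,.36),down(np.radians(83.6))))
# refine narrow from w10
E
python3 - <<'E'
from h import *
s=np.load("w10.npz"); save(s["img"],"pics/c10.png",120,300,140,230,4.2)
E
```

```text
12.8667 [0.4961 0.3037 0.2135] [-1.08  0.99  8.13] 0.009400260561150446 [[0.002, 0.142, 0.99], [0.001, 0.99, -0.142], [-1.0, 0.001, 0.002]]
shim_thick [ 56.9  59.8 113.8  78.4] 0.74 [[0.386 0.233 0.07 ]]
shim_thin [498.6   8.3  26.   13.9] 0.75 [[0.381 0.443 0.07 ]]
shim_thin [253.4 251.2  24.1 164.2] 0.61 [[0.485 0.306 0.07 ]]
(array([-14.69, -52.06,  14.85]), array([-1.76,  0.1 , -0.08]))
```

View pics/w13.png

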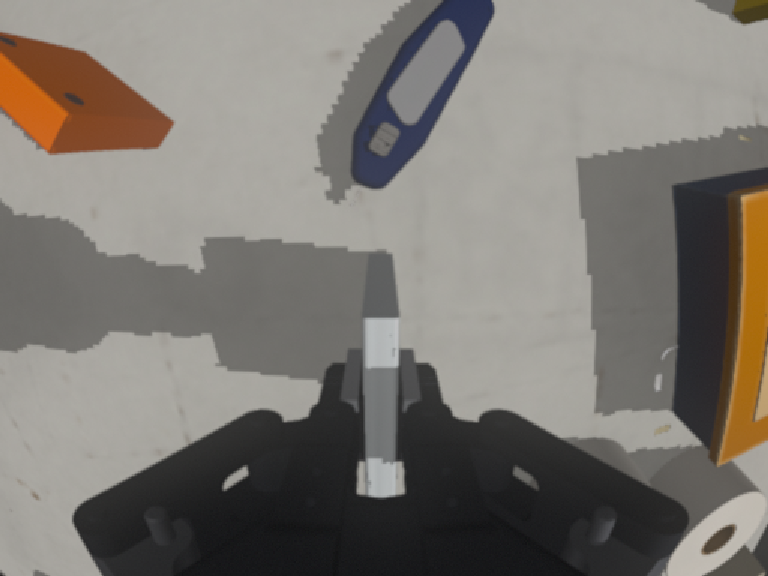

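View pics/c10.png

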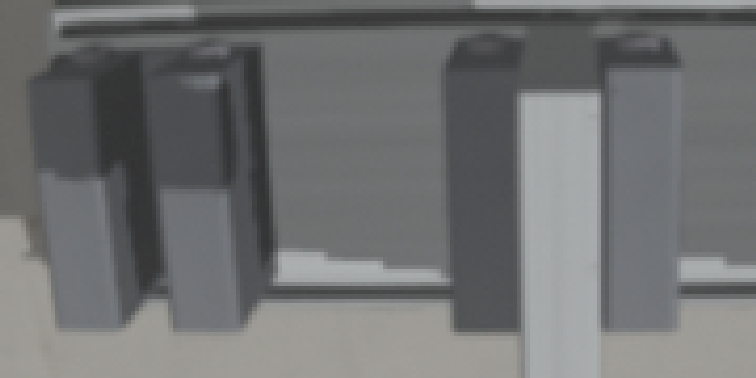

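Run:
```python
from rel import *
s=np.load("w10.npz");R=Rn.from_quat(s["tool_rot"]).as_matrix()
for n,P in dict(nar=[(30,77),(226,75),(57,330),(243,330)],narin=[(100,77),(157,75),(123,330),(172,330)],mid=[(445,68),(683,68),(454,332),(680,332)]).items():
    r=rel("w10",P,(120,140),4.2,.064); print(n,r[:,1:].tolist(), (R@(r.mean(0)/1000)+s["tcp_pos"]).round(4))
```

```text
nar [[-111.09, -30.01], [-67.52, -29.28], [-111.94, 26.95], [-68.18, 26.03]] [ 0.5196 -0.2329  0.064 ]
narin [[-94.97, -29.53], [-82.31, -29.62], [-95.87, 26.56], [-84.35, 26.32]] [ 0.5197 -0.2326  0.064 ]
mid [[-22.93, -30.06], [23.9, -30.07], [-22.57, 25.97], [24.86, 25.97]] [ 0.5293 -0.1429  0.064 ]
```

Run:
```python
from cell import ctrl
from h import *
s=ctrl.sense()
print(tool_delta(s,(.5196,-.2333,.36),down(np.radians(83.6))))
```

```text
(array([-14.7 , -52.8 ,   9.98]), array([-1.76,  0.1 , -0.08]))
```

Emit:
send_rows([
  {"tx":-3,"ty":0,"tz":0,"rx":0,"ry":0,"rz":0,"jaw":1},
  {"tx":-7,"ty":0,"tz":0,"rx":0,"ry":0,"rz":0,"jaw":1},
  {"tx":-10.5,"ty":-2,"tz":0,"rx":0,"ry":0,"rz":0,"jaw":1},
  {"tx":-13,"ty":-5,"tz":1,"rx":0,"ry":0,"rz":0,"jaw":1},
  {"tx":-14.7,"ty":-9,"tz":2,"rx":-1.8,"ry":0,"rz":0,"jaw":1},
  {"tx":-14.7,"ty":-13,"tz":3,"rx":-1.8,"ry":0,"rz":0,"jaw":1},
  {"tx":-14.7,"ty":-17,"tz":4,"rx":-1.8,"ry":0,"rz":0,"jaw":1},
  {"tx":-14.7,"ty":-21,"tz":5,"rx":-1.8,"ry":0,"rz":0,"jaw":1},
  {"tx":-14.7,"ty":-25,"tz":6,"rx":-1.8,"ry":0,"rz":0,"jaw":1},
  {"tx":-14.7,"ty":-29,"tz":7,"rx":-1.8,"ry":0,"rz":0,"jaw":1},
  {"tx":-14.7,"ty":-33,"tz":8,"rx":-1.8,"ry":0,"rz":0,"jaw":1},
  {"tx":-14.7,"ty":-37,"tz":9,"rx":-1.8,"ry":0,"rz":0,"jaw":1},
])

```text
time: 14.02
tcp_pos: [0.5319, -0.0777, 0.36]
tool_rot: [0.039, 0.706, -0.039, 0.706]
contact_force: [0.8, 0.6, -1.3]
opening: 0.0093
```

Run:
```python
from cell import ctrl
from h import *
s=ctrl.sense()
print(s["tcp_pos"],s["opening"],tool_delta(s,(.5196,-.2333,.36),down(np.radians(83.6))))
```

```text
[ 0.53192672 -0.07772038  0.35999273] 0.009311542952088412 (array([  0. , -15.6,   0.5]), array([0.03, 0.06, 0.01]))
```

Emit:
send_rows([
  {"tx":0,"ty":-4,"tz":0.1,"rx":0,"ry":0,"rz":0,"jaw":1},
  {"tx":0,"ty":-8,"tz":0.2,"rx":0,"ry":0,"rz":0,"jaw":1},
  {"tx":0,"ty":-12,"tz":0.3,"rx":0,"ry":0,"rz":0,"jaw":1},
  {"tx":0,"ty":-15.6,"tz":0.5,"rx":0,"ry":0,"rz":0,"jaw":1},
  {"tx":2,"ty":-15.6,"tz":0.5,"rx":0,"ry":0,"rz":0,"jaw":1},
  {"tx":5,"ty":-15.6,"tz":0.5,"rx":0,"ry":0,"rz":0,"jaw":1},
  {"tx":7.2,"ty":-15.6,"tz":0.5,"rx":0,"ry":0,"rz":0,"jaw":1},
  {"tx":7.2,"ty":-15.6,"tz":0.5,"rx":0,"ry":0,"rz":0,"jaw":1},
  {"tx":7.2,"ty":-15.6,"tz":0.5,"rx":0,"ry":0,"rz":0,"jaw":1},
  {"tx":7.2,"ty":-15.6,"tz":0.5,"rx":0,"ry":0,"rz":0,"jaw":1},
])

```text
time: 14.85
tcp_pos: [0.5204, -0.2313, 0.2887]
tool_rot: [0.039, 0.705, -0.039, 0.707]
contact_force: [0.5, 0.1, -1.0]
opening: 0.0093
```

```bash
python3 look.py w14 | head -1
python3 - <<'E'
from h import *
s=np.load("w14.npz")
save(s["img"],"pics/c14.png",160,350,90,230,4.2)
E
```

```text
14.85 [ 0.5204 -0.2313  0.2887] [ 0.5   0.07 -0.99] 0.009279524753212741 [[0.001, 0.111, 0.994], [-0.001, 0.994, -0.111], [-1.0, -0.001, 0.002]]
```

View pics/c14.png

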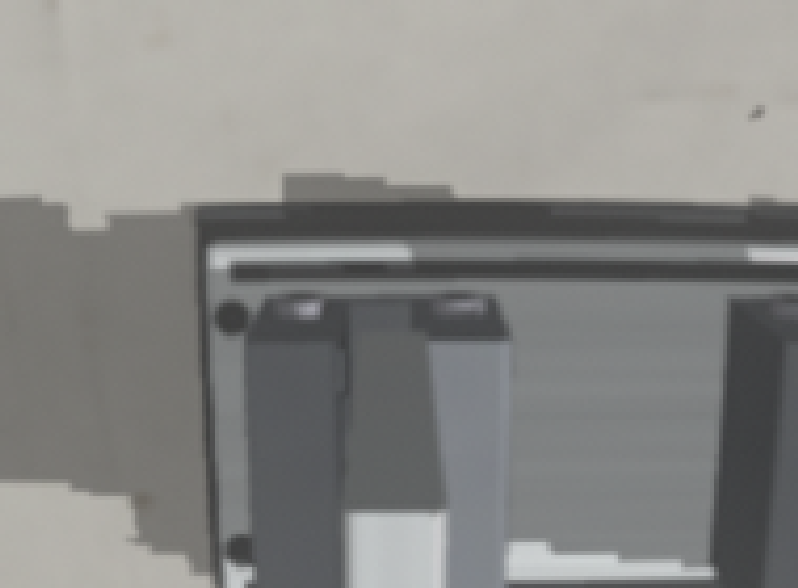

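Run:
```python
from rel import *
print("block",rel("w14",[(246,341),(509,341)],(160,90),4.2,.064))
print("shimbot",rel("w14",[(351,325),(426,325)],(160,90),4.2,.2887-.213))
print("shimtop",rel("w14",[(345,512),(447,512)],(160,90),4.2,.2887-.138))
from cell import ctrl
s=ctrl.sense();print(s["tcp_pos"],s["time"])
```

```text
block [[224.67 -23.77 -28.35]
 [224.64  18.54 -28.33]]
shimbot [[212.95  -6.4  -33.53]
 [212.94   4.86 -33.53]]
shimtop [[137.95  -4.53 -32.51]
 [137.94   4.94 -32.52]]
[ 0.52038508 -0.23128948  0.28874402] 15.0
```

Emit:
send_rows([
  {"tx":0.3,"ty":-0.24,"tz":0.05,"rx":0,"ry":0,"rz":0,"jaw":1},
  {"tx":0.6,"ty":-0.24,"tz":0.05,"rx":0,"ry":0,"rz":0,"jaw":1},
  {"tx":0.9,"ty":-0.24,"tz":0.05,"rx":0,"ry":0,"rz":0,"jaw":1},
  {"tx":1.1,"ty":-0.24,"tz":0.05,"rx":0,"ry":0,"rz":0,"jaw":1},
  {"tx":1.3,"ty":-0.24,"tz":0.05,"rx":0,"ry":0,"rz":0,"jaw":1},
  {"tx":1.5,"ty":-0.24,"tz":0.05,"rx":0,"ry":0,"rz":0,"jaw":1},
  {"tx":1.5,"ty":-0.24,"tz":0.05,"rx":0,"ry":0,"rz":0,"jaw":1},
])

```text
time: 15.58
tcp_pos: [0.5201, -0.2336, 0.2717]
tool_rot: [0.039, 0.706, -0.039, 0.706]
contact_force: [0.4, -0.7, -1.7]
opening: 0.0094
```

```bash
python3 look.py w15 | head -1
python3 - <<'E'
from h import *
s=np.load("w15.npz")
save(s["img"],"pics/c15.png",160,350,90,230,4.2)
E
```

```text
15.5833 [ 0.5201 -0.2336  0.2717] [ 0.37 -0.68 -1.69] 0.009428643311942332 [[-0.001, 0.111, 0.994], [0.0, 0.994, -0.111], [-1.0, 0.0, -0.001]]
```

View pics/c15.png

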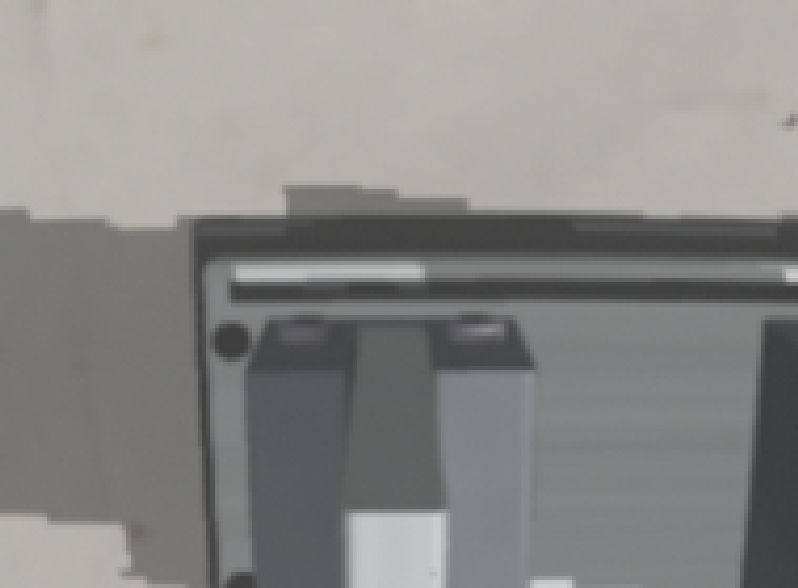

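Run:
```python
from rel import *
print("block",rel("w15",[(247,370),(536,370)],(160,90),4.2,.064))
print("shimtop",rel("w15",[(345,512),(447,512)],(160,90),4.2,.2717-.138))
print("mid edge",rel("w15",[(763,320)],(160,90),4.2,.064))
```

```text
block [[207.71 -21.69 -27.95]
 [207.73  21.05 -27.94]]
shimtop [[138.02  -4.54 -32.49]
 [138.02   4.95 -32.48]]
mid edge [[207.74  55.42 -35.92]]
```

Emit:
send_rows([
  {"tx":0.2,"ty":0,"tz":0.05,"rx":0,"ry":0,"rz":0,"jaw":1},
  {"tx":0.4,"ty":0,"tz":0.05,"rx":0,"ry":0,"rz":0,"jaw":1},
  {"tx":0.6,"ty":0,"tz":0.05,"rx":0,"ry":0,"rz":0,"jaw":1},
  {"tx":0.8,"ty":0,"tz":0.05,"rx":0,"ry":0,"rz":0,"jaw":1},
  {"tx":0.8,"ty":0,"tz":0.05,"rx":0,"ry":0,"rz":0,"jaw":1},
])

```text
time: 16.15
tcp_pos: [0.5206, -0.2337, 0.2637]
tool_rot: [0.039, 0.706, -0.039, 0.706]
contact_force: [-0.7, -0.1, -2.0]
opening: 0.0092
```

Emit:
send_rows([
  {"tx":0.2,"ty":0,"tz":0,"rx":0,"ry":0,"rz":0,"jaw":1},
  {"tx":0.4,"ty":0,"tz":0,"rx":0,"ry":0,"rz":0,"jaw":1},
  {"tx":0.6,"ty":0,"tz":0,"rx":0,"ry":0,"rz":0,"jaw":1},
  {"tx":0.6,"ty":0,"tz":0,"rx":0,"ry":0,"rz":0,"jaw":1},
])

```text
time: 16.48
tcp_pos: [0.5209, -0.2342, 0.2583]
tool_rot: [0.039, 0.706, -0.04, 0.706]
contact_force: [0.4, -4.3, 3.6]
opening: 0.009
```

Emit:
send_rows([
  {"tx":0.2,"ty":0,"tz":0,"rx":0,"ry":0,"rz":0,"jaw":1},
  {"tx":0.4,"ty":0,"tz":0,"rx":0,"ry":0,"rz":0,"jaw":1},
  {"tx":0.4,"ty":0,"tz":0,"rx":0,"ry":0,"rz":0,"jaw":1},
])

```text
time: 16.73
tcp_pos: [0.521, -0.2341, 0.2543]
tool_rot: [0.039, 0.706, -0.04, 0.706]
contact_force: [0.1, -6.3, 2.4]
opening: 0.0094
```

Emit:
send_rows([
  {"tx":0.2,"ty":0,"tz":0,"rx":0,"ry":0,"rz":0,"jaw":1},
  {"tx":0.4,"ty":0,"tz":0,"rx":0,"ry":0,"rz":0,"jaw":1},
  {"tx":0.6,"ty":0,"tz":0,"rx":0,"ry":0,"rz":0,"jaw":1},
  {"tx":0.75,"ty":0,"tz":0,"rx":0,"ry":0,"rz":0,"jaw":1},
  {"tx":0.75,"ty":0,"tz":0,"rx":0,"ry":0,"rz":0,"jaw":1},
])

```text
time: 17.15
tcp_pos: [0.5209, -0.2341, 0.2467]
tool_rot: [0.039, 0.706, -0.04, 0.706]
contact_force: [-0.9, -6.3, 3.0]
opening: 0.0091
```

Emit:
send_rows([
  {"tx":0.15,"ty":0,"tz":0,"rx":0,"ry":0,"rz":0,"jaw":1},
  {"tx":0.3,"ty":0,"tz":0,"rx":0,"ry":0,"rz":0,"jaw":1},
  {"tx":0.3,"ty":0,"tz":0,"rx":0,"ry":0,"rz":0,"jaw":1},
  {"tx":0.3,"ty":0,"tz":0,"rx":0,"ry":0,"rz":0,"jaw":1},
])

```text
time: 17.48
tcp_pos: [0.5209, -0.2342, 0.2441]
tool_rot: [0.039, 0.706, -0.04, 0.706]
contact_force: [-1.5, -5.3, 9.1]
opening: 0.01
```

```bash
python3 look.py w16 | head -1
python3 - <<'E'
from h import *
s=np.load("w16.npz")
save(s["img"],"pics/c16.png",150,360,100,290,3.1)
E
```

```text
17.4833 [ 0.5209 -0.2342  0.2441] [-1.49 -5.3   9.06] 0.009988532730270939 [[0.001, 0.111, 0.994], [-0.001, 0.994, -0.111], [-1.0, -0.001, 0.001]]
```

View pics/c16.png

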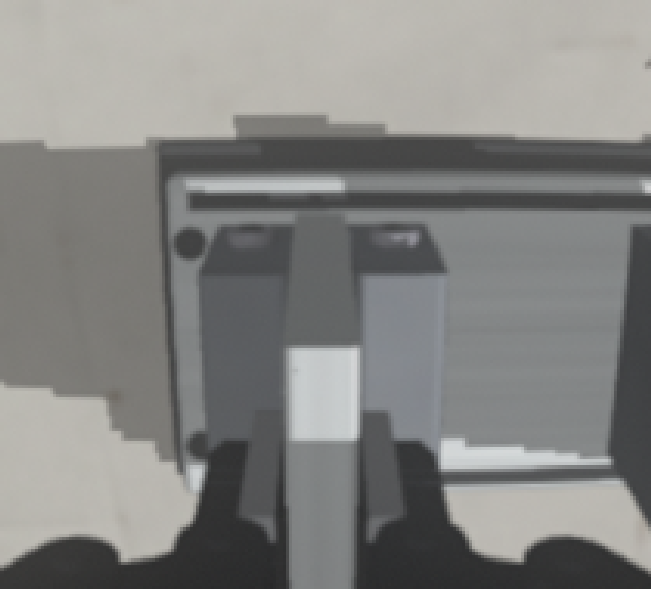

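Emit:
send_rows([
  {"tx":0,"ty":0,"tz":0,"rx":0,"ry":0,"rz":0,"jaw":0.6},
  {"tx":0,"ty":0,"tz":0,"rx":0,"ry":0,"rz":0,"jaw":0.6},
  {"tx":0,"ty":0,"tz":0,"rx":0,"ry":0,"rz":0,"jaw":0.6},
  {"tx":0,"ty":0,"tz":0,"rx":0,"ry":0,"rz":0,"jaw":0.6},
  {"tx":-1,"ty":0,"tz":0,"rx":0,"ry":0,"rz":0,"jaw":0.6},
  {"tx":-3,"ty":0,"tz":0,"rx":0,"ry":0,"rz":0,"jaw":0.6},
  {"tx":-6,"ty":0,"tz":0,"rx":0,"ry":0,"rz":0,"jaw":0.6},
  {"tx":-9,"ty":2,"tz":0,"rx":0,"ry":0,"rz":0,"jaw":0.3},
  {"tx":-11,"ty":4.5,"tz":2,"rx":0,"ry":0,"rz":0,"jaw":0},
  {"tx":-11,"ty":4.5,"tz":4,"rx":0,"ry":0,"rz":0,"jaw":0},
  {"tx":-11,"ty":4.5,"tz":4,"rx":0,"ry":0,"rz":0,"jaw":0},
  {"tx":-11,"ty":4.5,"tz":4,"rx":0,"ry":0,"rz":0,"jaw":0},
])

```text
time: 18.63
tcp_pos: [0.5658, -0.1931, 0.3543]
tool_rot: [0.039, 0.706, -0.039, 0.706]
contact_force: [-0.8, -0.2, 0.0]
opening: 0.0853
```

```bash
python3 look.py w17 | head -1
python3 - <<'E'
from h import *
from cell import eyes
s=np.load("w17.npz")
save(s["img"],"pics/c17.png",110,390,80,260,2.8)
f=eyes.grab_frame("side"); save(f["image"],"pics/s17.png",240,340,190,290,6)
g=eyes.grab_frame("top"); save(g["image"],"pics/t17.png",110,410,120,280,2.6)
E
```

```text
18.6333 [ 0.5658 -0.1931  0.3543] [-0.76 -0.16  0.05] 0.08533287893349889 [[0.001, 0.11, 0.994], [-0.0, 0.994, -0.11], [-1.0, -0.0, 0.001]]
```

View pics/c17.png

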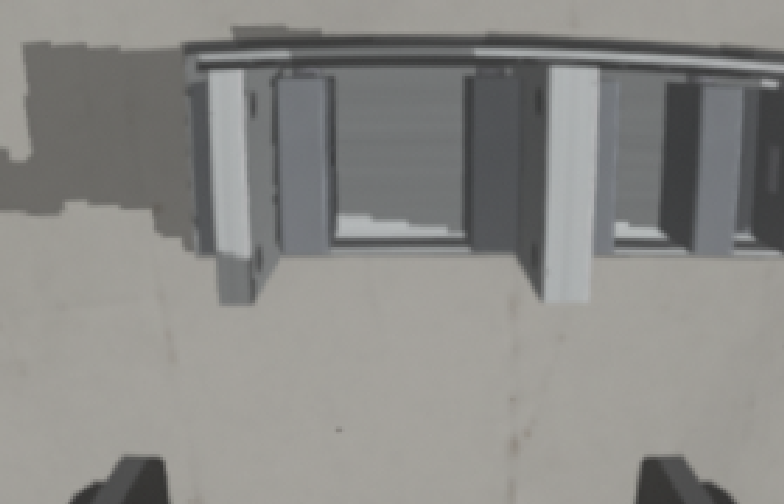

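View pics/s17.png

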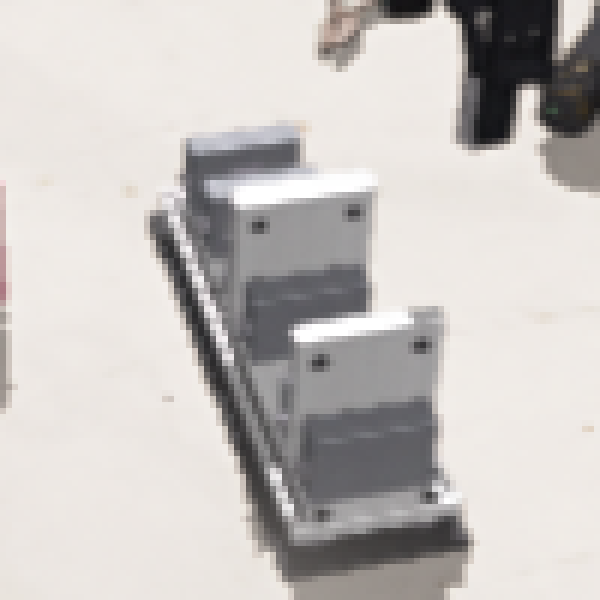

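View pics/t17.png

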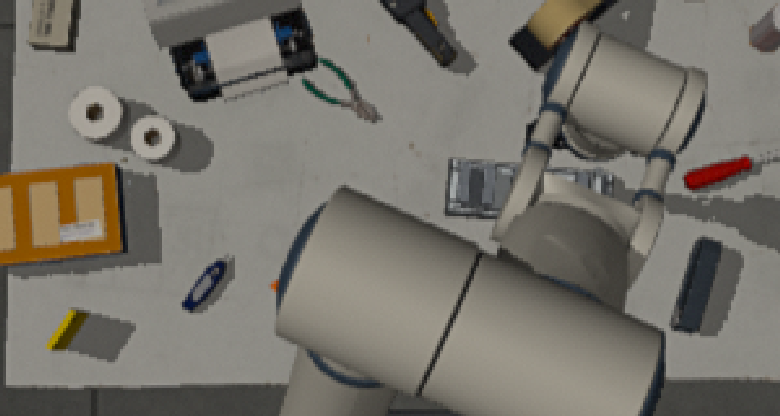

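Run:
```python
from rel import *
o=(110,80);k=2.8
print("thick top",rel("w17",[(549,66),(600,66),(545,302),(590,302)],o,k,.1065))
print("thin top",rel("w17",[(208,69),(242,69),(219,304),(252,304)],o,k,.1065))
print("blocks",rel("w17",[(278,77),(332,255),(465,77),(470,254),(616,254)],o,k,.064))
```

```text
thick top [[247.78  38.26 -73.95]
 [247.77  51.98 -74.51]
 [247.83  39.4   -9.69]
 [247.82  52.19  -9.71]]
thin top [[247.8  -51.03 -73.67]
 [247.8  -41.86 -73.3 ]
 [247.85 -50.93  -9.13]
 [247.85 -41.54  -9.12]]
blocks [[290.3  -38.63 -70.18]
 [290.34 -22.62 -12.85]
 [290.29  19.43 -69.77]
 [290.33  21.83 -13.18]
 [290.32  70.2  -13.58]]
```

Run:
```python
from cell import ctrl
print(ctrl.close_job())
```

```text
the job is handed in; nothing more can be done
None
```

Both aluminium shims are back in the rack: the thick one in the 15.5 mm slot and the thin one in the 11.5 mm slot. The widest slot was left empty. I handed the job in at about 19 s of the 72 s allowed.

- **Seating:** Each shim entered its slot without touching the mouth and slid past the spring. It met the floor at the expected depth (TCP height about 0.2445 m). The reported push there was 9.5 N for the thick shim and 9.1 N for the thin one, which means the deck sank about 1 mm.
- **Last checks:** Pictures after release show both shims upright. Along the slots they measured within about 0.5 mm of the block centres. Their top faces came out at the right size for the seated height. The gripper was clear and reading no force.
- **Weak points:** The first estimate of the narrow slot, from a farther picture, was about 3 mm off. I corrected it from closer pictures before lowering. Along the rack, each shim is pushed by the spring towards one wall, so it can sit off centre by up to the slot clearance (0.75 mm). I did not check that direction again after release.
- **Other things on the bench:** I did not touch the look-alikes or the other items on purpose. In the last top picture the arm hid the pink and most of the orange look-alike as well as the tape, so I did not check those again.

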